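# Third hand: spacer under the amplifier module, hold it to the flange for screwing

### The arm

A 6-joint arm with a two-finger parallel gripper is mounted at the origin on the work surface. World frame = base frame: x ahead of the robot, y to its left, z up, the work surface at z = 0. Lengths are in m, angles in rad, forces in N, time in s.
With the tool pointing down it reaches from about 0.375 to 0.9 m from the base axis. Payload 3.1 kg.
Tool frame: the origin (TCP) lies at the very end of the fingers, on their centre line; the grasp point (between the pads) lies 19 mm behind it; z points along the fingers, y is the line along which they close (so a half turn about z gives the same grasp; the last joint's range is limited). The gripper opens to 85 mm and grips with 20 to 120 N. Pads are 22 mm wide; open, the fingers measure 114 mm over their backs; the gripper's body (76 mm by 85 mm) begins 54 mm behind the grasp point. The pads swing forward as they close: fully open they stand 13 mm farther back than shut.
Start: joints at [1.034, 0.527, 1.433, -0, 1.181, -0.178], TCP at [0.219, 0.585, 0.198] pointing down, gripper open.
Joint ranges: [-3.08, 3.08], [-0.75, 2.2], [0.22, 2.44], [-1.43, 4.57], [0, 2.65], [-2.85, 2.85]. Speed limits (rad/s): [2.79, 2.79, 3.14, 3.14, 3.14, 3.14].

### API

Orientations are given as a 3x3 rotation matrix whose columns are the frame's x, y, z axes.
In Python, from rig import r gives the robot as it stands.
- The arm moves only by the shell command python3 -m jog 'ROWS' [FORCE]. ROWS is JSON, a list of rows, each a list of 7 numbers: the shift along the tool's x, y, z as a fraction of full scale, then the turn, a rotation vector about the tool's x, y, z as a fraction of full scale, then the finger opening in mm, from 0 to 85.4. In form: [[tx, ty, tz, ax, ay, az, gripper], ...]. A call has 1 to 5 rows; each row is the pose to reach, as a shift and turn from the pose commanded when the call began, along the tool's axes at that moment, turning the shorter way round; what a row does not reach only later rows make up. Full scale, the value 1, is 0.12 m for a shift and pi rad for a turn. A row lasts 1/12 s, in which the tool goes at most 41.7 mm and 7.16 degrees, less where a joint would pass 70% of its speed; a pose out of reach is approached as far as the arm can. A call with a number of a shift or a turn outside -1 to 1 is refused whole. A call with a gripper value outside its range is refused whole. The fingers move at their own pace and stop on an object; FORCE is the grip in N (left out, the last holds). Time passes only in rows, so rows that repeat a pose let the fingers close. It gives the time, the measured TCP pose, the force, the opening and the grip force at its end, in the units of the state.
- r.state(): the state, without advancing time (a new reading comes with each control period).
- r.grab_frame(name): name is "side" or "top" or "wrist"; returns the picture (400x640x3 uint8, red, green, blue); there is no depth.
- r.camera_model(name): a dict with "mtx" (3x3 intrinsics, pixels), "extrinsics" (4x4, takes a point from camera to world coordinates). Camera axes: x right, y down, z forward; pixel columns grow to the right and rows downward; lengths in m; the calibration is good to about 2 mm. The wrist camera is an equidistant fisheye: a pixel r from the principal point sees the ray r / f radians off the axis. A picture is of the moment at which its call begins: read the wrist's pose just before it. camera_model takes no time and is no camera call; for the wrist camera it gives the pose at the moment of the call.
- r.close_job(): hands the job in; it is judged then, once.
The state is a dict: "time": time; "q": joint angles; "joint_vel": joint speeds; "joint_efforts": joint torques, N m; "ee_pos": TCP position; "tcp_rot": TCP orientation; "wrist_force": force on the tool from outside, world axes, zero at the start; "torque": the same for the moment, N m; "opening": finger opening in m; "grasp_force": force on a finger pad.
Only numpy, scipy, OpenCV 4.12 (cv2) and the standard library are available. Lean on these libraries where they do the work, as an engineer would, in place of code of your own. Each camera call takes 0.05 s, during which the arm holds its last target. There are 200 camera calls.

### The job

Be my third hand while I screw the cast grey module to the upright flange of the clamped bracket: lay the green spacer squarely on the bracket's bright marked seat with its edge up to the flange, let go of it, then set the module on top of it, flush with the spacer all round and with its bolting face (the one with two brass inserts) towards the flange, so that the inserts meet the two slots. Press the module squarely against the flange with a steady push of about 12 N, never more than 30 N as the flange would bend, keep that push for three seconds and finish while still holding it there. Leave the other things on the bench where they are.

Things in the scene. Friction and masses are not known exactly. Their poses are not given: they have to be found in the camera images.
- bracket: Fixed. Zinc-grey sheet bracket on a dark jig plate 220 x 200 mm. Origin at bench level under the middle of the seat; x points from the seat square to the flange, y along the flange, z up. Two red-handled toggle clamps hold its foot on the side away from the flange, at y = -68 and +68 mm (26 mm wide), from x = -200 to -74 mm, up to 44 mm above the bench
- seat (a point): Centre of the bright 90 x 60 mm seat outlined in black on the bracket's foot, 16 mm above the bench and straight above the bracket's origin; the seat's far 60 mm edge lies at the flange; same axes as the bracket. The foot is level from x = -95 to +45 mm, y = -90 to +90 mm
- flange_face (a point): Point on the flange's inner face midway between its two slots, at x = +45, y = 0 mm of the bracket, 51 mm above the bench; same axes as the bracket. Flange: rigid upright sheet, 4 mm thick, 180 mm wide, top edge 68 mm above the bench; slots at y = -18 and +18 mm, 51 mm above the bench, with 4 mm sideways play
- spacer: Loose. Yellow-green glass-fibre spacer plate, 90 x 60 x 12 mm, 0.12 kg, four small dark holes; starts flat on the bench. Origin: centre of its underside; x axis along the 90 mm length, y along the 60 mm width, z up; either end may go to the flange. Can be picked across its 60 mm width with the fingertips just above the bench
- module: Loose. Cast grey amplifier module, rigid block 90 x 60 x 46 mm, 0.4 to 0.65 kg, fins on top; starts upright on the bench. Origin: centre of its underside; x axis along the 90 mm length, y along the 60 mm width, z up. Its +x end is the bolting face with two brass inserts 36 mm apart, 23 mm up; the -x end has one green and two red caps. Grip it across the 60 mm width
- bolt_face (a point): Centre of the module's bolting face: 45 mm along +x from its origin and 23 mm up. A grip of 50 N or so on the module carries it and holds while it is pushed; friction under it takes up to 4 N of the push when it rests by its own weight, and up to 0.8 N more for every newton the arm bears down, so let it rest lightly
- screwdriver: Bystander, loose: red-handled screwdriver lying on the bench. Origin at its underside; leave alone
- spanner: Bystander, loose: steel spanner lying on the bench. Origin at its underside; leave alone
- screw_dish: Bystander, loose: round steel dish of brass screws, 88 mm across, 22 mm high. Origin at its underside; leave alone
- plug_a: Bystander, loose: brass hexagon port plug, 31 mm across, 27 mm high. Origin at its underside; leave alone
- plug_b: Bystander, loose: a second brass port plug, same size. Origin at its underside; leave alone
- marker: Bystander, loose: black-and-white marker pen, 130 mm long, lying. Origin at its underside; leave alone
- sealant_jar: Bystander, loose: jar of thread sealant with yellow cap, 56 mm across, 65 mm high. Origin at its underside; leave alone
- filter: Bystander, loose: small blue plug-in filter with white top bar, 42 x 30 x 32 mm. Origin at its underside; leave alone
There are look-alikes about, which are no part of the job. Several things have the shape of the spacer; the one meant has the colours described above.

How it is judged:
On the way, in this order (a step that is already met when the one before it is completed fails the run):
1. the spacer lies flat and square on the seat, up to the flange, and has been let go, before the module is set on it (x of spacer in the frame of bracket between -0.005 and 0.002 m and y of spacer in the frame of bracket between -0.005 and 0.005 m and z of spacer in the frame of bracket between 0.013 and 0.019 m and angle between the x axis of spacer and the x axis of bracket, either way round below 0.07 rad and angle between spacer's own z axis and vertical below 0.05 rad and contact force between each of the fingers, module and spacer below 0.1 N), for 0.2 s.
2. the module sits on the spacer and is pressed squarely against the flange with 6 to 20 N for two seconds without a break (x of spacer in the frame of bracket between -0.005 and 0.002 m and y of spacer in the frame of bracket between -0.005 and 0.005 m and z of spacer in the frame of bracket between 0.013 and 0.019 m and angle between the x axis of spacer and the x axis of bracket, either way round below 0.07 rad and angle between each of spacer, module's own z axis and vertical below 0.05 rad and x of bolt_face in the frame of bracket between 0.0425 and 0.0475 m and y of bolt_face in the frame of bracket between -0.004 and 0.004 m and z of module in the frame of bracket between 0.025 and 0.031 m and angle between the x axis of module and the x axis of bracket, either way round below 0.05 rad and contact force between module and bracket between 6 and 20 N and contact force between the fingers and module above 4 N and contact force between module and spacer above 0.2 N and contact force between the arm and bracket below 0.5 N and linear speed of module below 0.01 m/s), for 2 s.
At the end, for the whole second after the job is handed in: Robot still holding the module at rest on the spacer: bolting face on the flange (2.5 mm, 3 deg), centred on the slots within 4 mm, pressed with 6 to 20 N, arm clear of the bracket; spacer flat on the seat under it, within 5 mm of the flange and of centre, square within 4 deg (all of step 2); the arm keeps its last pose, push and grip.
It fails at once if the module is pressed or struck against the bracket with more than 30 N (contact force between module and bracket above 30 N).
It fails at once if a bystander is moved by more than 15 mm (distance of any of screwdriver, spanner, screw_dish, plug_a, plug_b, marker, sealant_jar, filter from where it was at the start of the episode above 0.015 m).
It also fails if it takes over 72 s, if anything falls off the work surface, if the arm or the gripper's body presses on something with over 40 N, if the wrist force passes 120 N, or if a joint passes its speed limit or range.

## Working session

There is one attempt and no reset: what is moved stays moved. The work goes in short steps, Python scripts to look and compute and a shell command to move; the robot and the scene stay as the last step left them, time stands still between calls to the robot, and variables do not carry over. Pictures are saved under pics/ and viewed, at most 10 in all, crops included, and the job is handed in when it is done.

```bash
ls; mkdir -p pics; python3 - <<'E'
from rig import r
import cv2,json
for n in("top","side"):
    im=r.grab_frame(n); cv2.imwrite(f"pics/{n}0.png",im[:,:,::-1]); m=r.camera_model(n); print(n,m["mtx"],m["extrinsics"])
s=r.state();print(s)
E
```

```text
pics
top [[394.54987295   0.         324.43178189]
 [  0.         394.54987295 209.1992218 ]
 [  0.           0.           1.        ]] [[-1.30479608e-03 -9.85401316e-01  1.70242601e-01  2.97028000e-01]
 [-9.99703600e-01 -2.85335385e-03 -2.41778965e-02  2.23959860e-02]
 [ 2.43106934e-02 -1.70223688e-01 -9.85105520e-01  1.33371342e+00]
 [ 0.00000000e+00  0.00000000e+00  0.00000000e+00  1.00000000e+00]]
side [[414.48500025   0.         325.67305406]
 [  0.         414.48500025 200.97203681]
 [  0.           0.           1.        ]] [[-0.99887369 -0.02831201  0.03807597  0.49526266]
 [-0.0474356   0.57722739 -0.81520452  0.87327882]
 [ 0.00110158 -0.8160925  -0.57792025  0.69221328]
 [ 0.          0.          0.          1.        ]]
{'time': 0.1, 'q': array([ 1.03447376e+00,  5.28359512e-01,  1.43377331e+00,  2.69665394e-05,
        1.18141977e+00, -1.78515970e-01]), 'joint_vel': array([ 0.0002676 , -0.0002383 , -0.00381831,  0.00149197, -0.00129917,
        0.00114753]), 'joint_efforts': array([-6.02190030e-04, -4.43307388e+01, -1.78585374e+01, -2.85242686e-04,
        3.85366991e-03, -4.04900604e-06]), 'ee_pos': array([0.21849349, 0.5848072 , 0.19754023]), 'tcp_rot': array([[-9.36663465e-01,  3.50229220e-01, -1.02292885e-03],
       [ 3.50230516e-01,  9.36662047e-01, -1.67199857e-03],
       [ 3.72555878e-04, -1.92436087e-03, -9.99998079e-01]]), 'wrist_force': array([-0.03974411, -0.56316386,  0.42472893]), 'torque': array([-0.02003484,  0.03206422,  0.00689728]), 'grasp_force': 0.0, 'opening': 0.08522965662162178}
```

View pics/top0.png

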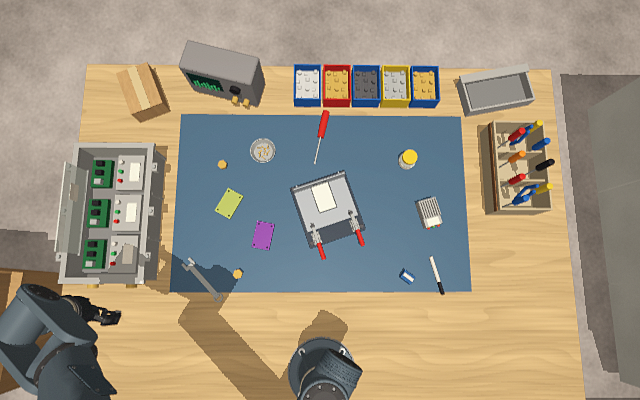

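View pics/side0.png

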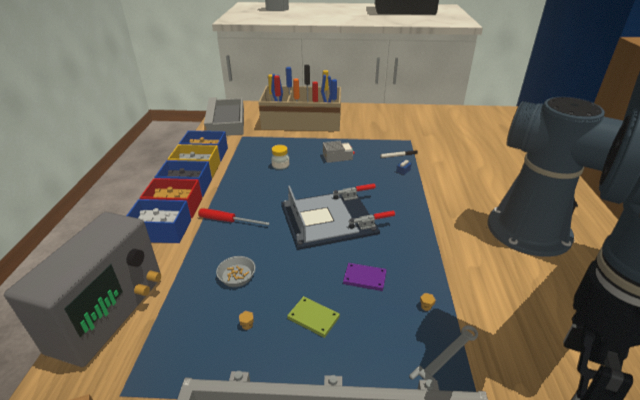

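The top view shows the candidates: the yellow-green plate at (229,203), the purple look-alike plate at (263,235), which I'll leave alone, and the light-grey finned module at (429,212). The bracket is at (325,205) with its cream seat at (322,196), clamps toward the robot and the flange on the far side. I choose the yellow-green plate and will check with one close crop.

```bash
cat > h.py <<'E'
import numpy as np,cv2
from rig import r
def ray(m,px,z):
    K,T=m["mtx"],m["extrinsics"]
    d=T[:3,:3]@np.linalg.inv(K)@np.c_[np.atleast_2d(px),np.ones(len(np.atleast_2d(px)))].T
    o=T[:3,3]; return (o[:,None]+d*((z-o[2])/d[2])).T
def proj(m,P):
    T=np.linalg.inv(m["extrinsics"]); p=m["mtx"]@(T[:3,:3]@np.atleast_2d(P).T+T[:3,3:]); return (p[:2]/p[2]).T
def rect(m,mask,z):
    c=max(cv2.findContours(mask,cv2.RETR_EXTERNAL,cv2.CHAIN_APPROX_NONE)[0],key=cv2.contourArea)[:,0]
    P=ray(m,c.astype(float),z)[:,:2]
    (cx,cy),(w,h),a=cv2.minAreaRect((P*1000).astype(np.float32))
    if w<h: w,h,a=h,w,a+90
    return np.array([cx,cy])/1000,w,h,(a+90)%180-90,c
E
python3 - <<'E'
from h import *
im=cv2.imread("pics/top0.png"); cv2.imwrite("pics/crop1.png",cv2.resize(im[140:270,205:455],None,fx=3.2,fy=3.2,interpolation=cv2.INTER_CUBIC))
for n in("top","side"):
    m=r.camera_model(n); im=cv2.imread(f"pics/{n}0.png"); h=cv2.cvtColor(im,cv2.COLOR_BGR2HSV)
    print(n,"spacer",rect(m,cv2.inRange(h,(28,100,90),(42,255,255)),.012)[:4])
    s=cv2.inRange(h,(15,10,200),(40,70,255)); 
    b=np.zeros_like(s)
    if n=="top": b[150:240,280:370]=255
    else: b[195:235,290:345]=255
    x=rect(m,s&b,.016); print("seat",x[:4],x[4].mean(0))
m=r.camera_model("top");print("module approx",ray(m,[429,212],.046),ray(m,[325,178],.068))
E
```

```text
top spacer (array([0.54626514, 0.31433435]), 90.0318832397461, 60.99708557128906, -28.609607696533203)
seat (array([ 0.56849597, -0.00571454]), 90.00276184082031, 59.17425537109375, 19.084692001342773) [323.29487179 196.51282051]
side spacer (array([0.54664929, 0.31901776]), 92.36705780029297, 64.36605072021484, -28.704330444335938)
seat (array([ 0.56257788, -0.00905166]), 72.71971893310547, 53.815399169921875, 19.17426872253418) [315.81690141 216.28169014]
module approx [[ 0.51110804 -0.35759696  0.046     ]] [[ 0.62030764 -0.01068211  0.068     ]]
```

View pics/crop1.png

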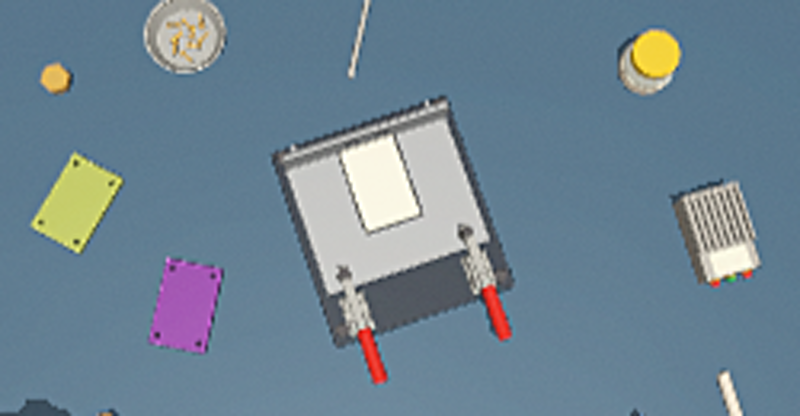

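The crop confirms the yellow-green plate, with four dark holes, at crop (77,203). The module's caps are at crop (730,278) on the robot side, so its bolting face already points away like the flange, and the bracket yaw is about +19°. The measured sizes are right (90x61 and 90x59 mm), so I'll move above the spacer.

```bash
cat > plan.py <<'E'
import sys
from h import *
from scipy.spatial.transform import Rotation as R
def plan(x,y,z,yaw):
    s=r.state(); T=s["tcp_rot"]; yw=np.radians(yaw); zz=np.array([0,0,-1.]); yy=np.array([np.cos(yw),np.sin(yw),0])
    G=np.c_[np.cross(yy,zz),yy,zz]
    print("t=%.2f pos"%s["time"],s["ee_pos"].round(4),"yaw_y %.2f"%np.degrees(np.arctan2(T[1,1],T[0,1])),"F",s["wrist_force"].round(1),"open %.4f grip %.1f"%(s["opening"],s["grasp_force"]))
    print("shift",(T.T@(np.array([x,y,z])-s["ee_pos"])/.12).round(4),"turn",(R.from_matrix(T.T@G).as_rotvec()/np.pi).round(4))
if __name__=="__main__": plan(*map(float,sys.argv[1:]))
E
python3 plan.py .5463 .3143 .10 61.4
python3 - <<'E'
from rig import r
print(r.camera_model("wrist"))
E
```

```text
t=0.10 pos [0.2185 0.5848 0.1975] yaw_y 69.50 F [-0.  -0.6  0.4] open 0.0852 grip 0.0
shift [-3.3485 -1.1532  0.8138] turn [-0.0006 -0.0001  0.045 ]
{'mtx': array([[309.70691629,   0.        , 318.23484855],
       [  0.        , 309.70691629, 199.12135728],
       [  0.        ,   0.        ,   1.        ]]), 'extrinsics': array([[ 0.35135107,  0.88684319,  0.30010261,  0.1415115 ],
       [ 0.93624304, -0.33240729, -0.11381725,  0.61439967],
       [-0.00118176,  0.3209588 , -0.94709242,  0.37314711],
       [ 0.        ,  0.        ,  0.        ,  1.        ]])}
```

```bash
python3 -m jog '[[-0.3,-0.1,0,0,0,0,85],[-0.6,-0.2,0,0,0,0,85],[-0.84,-0.29,0,0,0,0,85]]' >/dev/null
python3 -m jog '[[-0.3,-0.1,0,0,0,0,85],[-0.6,-0.2,0,0,0,0,85],[-0.84,-0.29,0,0,0,0,85]]' >/dev/null
python3 -m jog '[[-0.3,-0.1,0,0,0,0,85],[-0.6,-0.2,0,0,0,0,85],[-0.84,-0.29,0,0,0,0,85]]' >/dev/null
python3 -m jog '[[-0.3,-0.1,0,0,0,0,85],[-0.6,-0.2,0,0,0,0,85],[-0.83,-0.28,0,0,0,0,85],[-0.83,-0.28,0,0,0,0,85]]' >/dev/null
python3 -m jog '[[0,0,0.2,0,0,0.02,85],[0,0,0.4,0,0,0.045,85],[0,0,0.4,0,0,0.045,85],[0,0,0.4,0,0,0.045,85],[0,0,0.4,0,0,0.045,85]]'
python3 plan.py .5463 .3143 .10 61.4
cat >> h.py <<'E'
def wray(m,px,z):
    K,T=m["mtx"],m["extrinsics"]; p=np.atleast_2d(px)-K[:2,2]; rr=np.hypot(*p.T); t=rr/K[0,0]
    d=T[:3,:3]@np.c_[p/np.maximum(rr,1e-9)[:,None]*np.sin(t)[:,None],np.cos(t)].T
    o=T[:3,3]; return (o[:,None]+d*((z-o[2])/d[2])).T
def wrect(m,mask,z):
    c=max(cv2.findContours(mask,cv2.RETR_EXTERNAL,cv2.CHAIN_APPROX_NONE)[0],key=cv2.contourArea)[:,0]
    (cx,cy),(w,h),a=cv2.minAreaRect((wray(m,c.astype(float),z)[:,:2]*1000).astype(np.float32))
    if w<h: w,h,a=h,w,a+90
    return np.array([cx,cy])/1000,w,h,(a+90)%180-90,c
E
python3 - <<'E'
from h import *
m=r.camera_model("wrist"); im=r.grab_frame("wrist")[:,:,::-1].copy(); cv2.imwrite("pics/w1.png",im)
h=cv2.cvtColor(im,cv2.COLOR_BGR2HSV)
x=wrect(m,cv2.inRange(h,(28,100,70),(42,255,255)),.012);print(x[:4],x[4].min(0),x[4].max(0))
E
```

```text
time: 1.6
ee_pos: [0.5471, 0.316, 0.1511]
tcp_rot: [[-0.879, 0.477, 0.001], [0.477, 0.879, 0.0], [-0.0, 0.001, -1.0]]
wrist_force: [0.7, -0.1, 0.1]
opening: 0.0853
grasp_force: 0.0
t=1.60 pos [0.5471 0.316  0.1511] yaw_y 61.53 F [ 0.7 -0.1  0.1] open 0.0853 grip 0.0
shift [-2.000e-04 -1.580e-02  4.258e-01] turn [0.0002 0.0001 0.0007]
(array([0.54587292, 0.31665616]), 90.47823333740234, 60.0316047668457, -28.620601654052734) [289 133] [347 216]
```

View pics/w1.png

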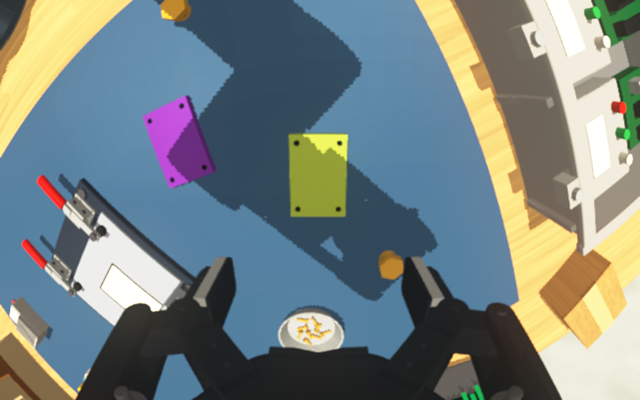

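The wrist view shows the green spacer at (289..347, 133..216), 90.5x60.0 mm when cast, with centre (0.5459, 0.3167). That agrees with the top view to 2 mm. I'll descend and grip.

```bash
python3 -m jog '[[0,0,0.3,0,0,0,85],[-0.001,-0.01,0.6,0,0,0.0005,85],[-0.001,-0.01,0.9,0,0,0.0005,85],[-0.001,-0.01,0.9,0,0,0.0005,85]]' >/dev/null
python3 -m jog '[[0,0,0.15,0,0,0,85],[0,0,0.3,0,0,0,85],[0,0,0.34,0,0,0,75],[0,0,0.34,0,0,0,68],[0,0,0.34,0,0,0,66]]' 
python3 plan.py .546 .3155 .002 61.4
```

```text
time: 2.4
ee_pos: [0.5479, 0.3149, 0.0036]
tcp_rot: [[-0.877, 0.48, 0.003], [0.48, 0.877, 0.001], [-0.002, 0.002, -1.0]]
wrist_force: [0.3, -0.2, 0.7]
opening: 0.0662
grasp_force: 0.0
t=2.40 pos [0.5479 0.3149 0.0036] yaw_y 61.34 F [ 0.3 -0.2  0.7] open 0.0662 grip 0.0
shift [ 0.0162 -0.0031  0.0135] turn [ 0.0007  0.0006 -0.0004]
```

```bash
python3 -m jog '[[0.016,0,0.012,0,0,0,66],[0.016,0,0.012,0,0,0,40],[0.016,0,0.012,0,0,0,40],[0.016,0,0.012,0,0,0,40],[0.016,0,0.012,0,0,0,40]]' 40
python3 plan.py .546 .3155 .002 61.4
```

```text
time: 2.82
ee_pos: [0.5451, 0.3153, 0.0006]
tcp_rot: [[-0.877, 0.48, 0.001], [0.48, 0.877, 0.0], [-0.0, 0.001, -1.0]]
wrist_force: [0.7, -0.8, 0.4]
opening: 0.04
grasp_force: 0.0
t=2.82 pos [0.5451 0.3153 0.0006] yaw_y 61.31 F [ 0.7 -0.8  0.4] open 0.0400 grip 0.0
shift [-0.0056  0.0051 -0.0114] turn [ 0.0002  0.0001 -0.0005]
```

```bash
python3 - <<'E'
from h import *
m=r.camera_model("wrist"); im=r.grab_frame("wrist")[:,:,::-1].copy(); t=r.grab_frame("side")[:,:,::-1]
cv2.imwrite("pics/w2.png",np.hstack([cv2.resize(im,None,fx=.6,fy=.6),cv2.resize(t[200:400,200:460],(312,240))]))
h=cv2.cvtColor(im,cv2.COLOR_BGR2HSV)
x=wrect(m,cv2.inRange(h,(28,100,70),(42,255,255)),.012);print(x[:4],x[4].min(0),x[4].max(0))
E
```

```text
(array([0.54530206, 0.31688275]), 91.71763610839844, 59.614540100097656, -28.581195831298828) [266 165] [373 302]
```

View pics/w2.png

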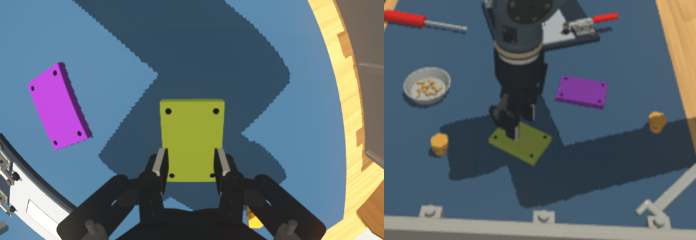

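```bash
python3 - <<'E'
from h import *
m=r.camera_model("wrist"); s=r.state(); T=s["tcp_rot"]; p0=s["ee_pos"]
im=cv2.imread("pics/w2.png"); 
cv2.imwrite("pics/w2c.png",cv2.resize(im[90:240,120:270],None,fx=4,fy=4))
for px in [(162,150),(222,150),(168,150),(216,150),(160,182),(224,182)]:
    P=np.array(px)/.6; E=m["extrinsics"]; o=T.T@(E[:3,3]-p0); d=T.T@(wray(m,P,0)[0]-E[:3,3])
    for xo in (-.011,0,.011):
        q=o+d*((xo-o[0])/d[0]); print(px,(q*1000).round(1),end=" ")
    print()
print(o*1000)
E
```

```text
(162, 150) [-11.  -30.5  -1.1] (162, 150) [  0.  -26.8 -21.6] (162, 150) [ 11.  -23.2 -42.1] 
(222, 150) [-11.   33.7  -1.4] (222, 150) [  0.   29.8 -21.9] (222, 150) [ 11.   25.9 -42.3] 
(168, 150) [-11.  -24.   -0.9] (168, 150) [  0.  -21.1 -21.5] (168, 150) [ 11.  -18.3 -42. ] 
(216, 150) [-11.   27.2  -1.1] (216, 150) [  0.   24.1 -21.7] (216, 150) [ 11.   20.9 -42.2] 
(160, 182) [-11.  -24.5 -56.6] (160, 182) [  0.  -21.6 -70.5] (160, 182) [ 11.  -18.7 -84.5] 
(224, 182) [-11.   27.1 -56.8] (224, 182) [  0.   24.  -70.7] (224, 182) [ 11.   20.8 -84.7] 
[  82.59501178    0.44977051 -175.59996513]
```

View pics/w2c.png

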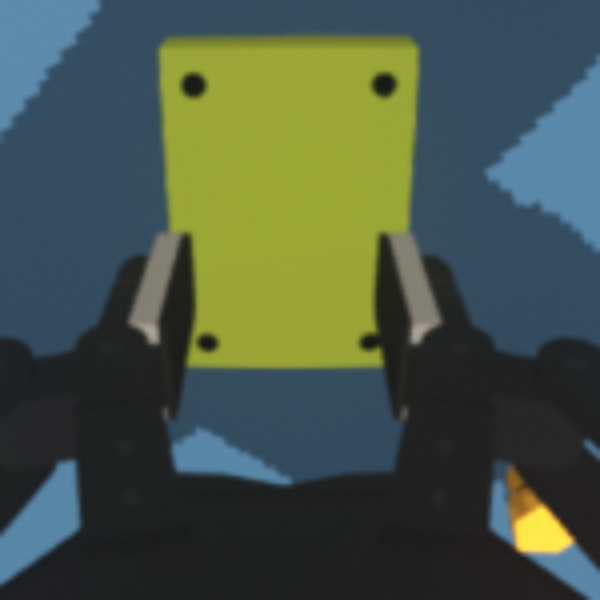

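The crop shows both pads inside the plate outline at a 40 mm opening, with no contact. The fingertips must ride above the plate's 12 mm top, because the part-open pads stand farther back than the TCP. I'll reopen and feel downward.

```bash
python3 -m jog '[[0,0,0,0,0,0,72],[0,0,0,0,0,0,72],[0,0,0,0,0,0,72],[0,0,0,0,0,0,72],[0,0,0,0,0,0,72]]' | egrep 'pos|force|open'
for i in 1 ; do python3 -m jog '[[0,0,0.017,0,0,0,72],[0,0,0.017,0,0,0,72],[0,0,0.017,0,0,0,72]]'| egrep 'pos|wrist' ; python3 -m jog '[[0,0,0.017,0,0,0,72],[0,0,0.017,0,0,0,72],[0,0,0.017,0,0,0,72]]' | egrep 'pos|wrist'; done
```

```text
ee_pos: [0.5449, 0.3152, 0.0001]
wrist_force: [1.4, -0.0, 0.4]
opening: 0.0723
grasp_force: 0.0
ee_pos: [0.5447, 0.3151, -0.0021]
wrist_force: [0.4, 0.5, 0.5]
ee_pos: [0.5447, 0.3151, -0.0041]
wrist_force: [0.3, 0.5, -0.9]
```

```bash
python3 -m jog '[[0,0,0.0,0,0,0,50],[0,0,0,0,0,0,50],[0,0,0,0,0,0,50],[0,0,0,0,0,0,50],[0,0,0,0,0,0,50]]' 40| egrep 'pos|force|open'
```

```text
ee_pos: [0.5449, 0.3152, -0.0039]
wrist_force: [-0.2, 0.3, 0.3]
opening: 0.0502
grasp_force: 0.0
```

```bash
python3 -m jog '[[0,0,0.017,0,0,0,50],[0,0,0.017,0,0,0,50],[0,0,0.017,0,0,0,50]]'| egrep 'pos|wrist' ; python3 -m jog '[[0,0,0.017,0,0,0,50],[0,0,0.017,0,0,0,50],[0,0,0.017,0,0,0,50]]' | egrep 'pos|wrist'; python3 - <<'E'
from h import *
m=r.camera_model("side"); im=r.grab_frame("side")[:,:,::-1].copy(); p=r.state()["ee_pos"]
u=proj(m,p)[0]; print(u,proj(m,[.5455,.316,.012]))
x,y=map(int,u); cv2.imwrite("pics/s2.png",cv2.resize(im[y-60:y+40,x-70:x+70],None,fx=5,fy=5,interpolation=cv2.INTER_CUBIC)); print(x-70,y-60)
E
```

```text
ee_pos: [0.5447, 0.3151, -0.0061]
wrist_force: [-0.1, -0.3, -0.1]
ee_pos: [0.5448, 0.3151, -0.0082]
wrist_force: [-0.5, -0.9, 0.8]
[314.21781413 320.25405102] [[313.71887695 314.20169925]]
244 260
```

View pics/s2.png

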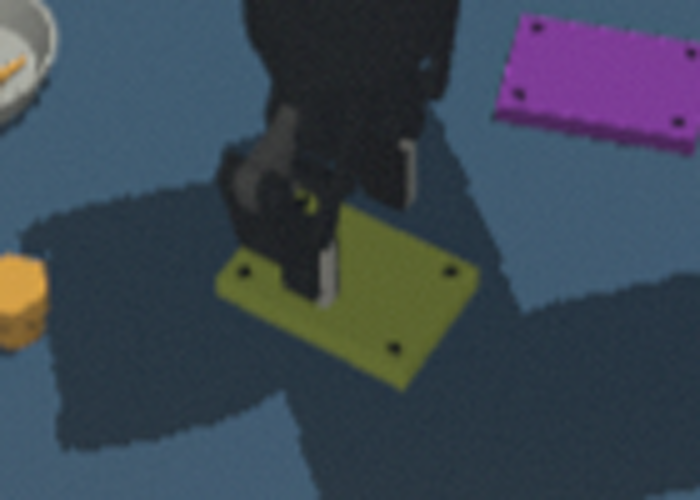

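The side crop shows the near fingertip at crop (325,305) and the far one at (400,208). Their midpoint is about 9 px above the projected TCP, so the real tips sit roughly 20 mm behind the reported TCP. I'll feel for the plate top at 12 mm to calibrate that.

```bash
python3 -m jog '[[0,0,0.017,0,0,0,50],[0,0,0.017,0,0,0,50],[0,0,0.017,0,0,0,50]]'| egrep 'pos|wrist' ; python3 -m jog '[[0,0,0.008,0,0,0,50],[0,0,0.008,0,0,0,50],[0,0,0.008,0,0,0,50]]' | egrep 'pos|wrist'
python3 -m jog '[[0,0,0.008,0,0,0,50],[0,0,0.008,0,0,0,50],[0,0,0.008,0,0,0,50]]' | egrep 'pos|wrist'
```

```text
ee_pos: [0.5448, 0.3151, -0.0102]
wrist_force: [0.2, -0.3, -0.2]
ee_pos: [0.5449, 0.3151, -0.0111]
wrist_force: [-0.7, -0.5, 0.8]
ee_pos: [0.5448, 0.3151, -0.012]
wrist_force: [-0.4, 0.8, 0.0]
```

```bash
python3 - <<'E'
from h import *
m=r.camera_model("side"); T=r.state()["tcp_rot"]; p0=np.array([.5448,.3151,-.0082])
o=T.T@(m["extrinsics"][:3,3]-p0)
for px,ys in (((309,321),(25,30,34)),((324,301.6),(-25,-30,-34))):
    d=T.T@(ray(m,px,0)[0]-m["extrinsics"][:3,3])
    for y in ys: print(px,((o+d*((y/1000-o[1])/d[1]))*1000).round(1))
E
python3 -m jog '[[0,0,0.017,0,0,0,50],[0,0,0.017,0,0,0,50],[0,0,0.017,0,0,0,50]]'| egrep 'pos|wrist' ; python3 -m jog '[[0,0,0.008,0,0,0,50],[0,0,0.008,0,0,0,50],[0,0,0.008,0,0,0,50]]' | egrep 'pos|wrist'
```

```text
(309, 321) [  4.1  25.  -27.1]
(309, 321) [  7.6  30.  -34.7]
(309, 321) [ 10.4  34.  -40.9]
(324, 301.6) [  8.5 -25.  -38. ]
(324, 301.6) [  5.4 -30.  -31.3]
(324, 301.6) [  3.  -34.  -25.9]
ee_pos: [0.5447, 0.3151, -0.0142]
wrist_force: [0.9, -0.1, -0.4]
ee_pos: [0.5449, 0.3152, -0.015]
wrist_force: [0.1, 0.1, -0.1]
```

```bash
for k in a b; do :; done; python3 -m jog '[[0,0,0.012,0,0,0,50],[0,0,0.012,0,0,0,50],[0,0,0.012,0,0,0,50]]'| egrep 'pos|wrist' ; python3 -m jog '[[0,0,0.008,0,0,0,50],[0,0,0.008,0,0,0,50],[0,0,0.008,0,0,0,50]]' | egrep 'pos|wrist'; python3 -m jog '[[0,0,0.008,0,0,0,50],[0,0,0.008,0,0,0,50],[0,0,0.008,0,0,0,50]]' | egrep 'pos|wrist'
```

```text
ee_pos: [0.5448, 0.3151, -0.0165]
wrist_force: [0.1, 0.4, 0.1]
ee_pos: [0.5448, 0.3152, -0.0174]
wrist_force: [0.7, -0.6, -0.1]
ee_pos: [0.5448, 0.3152, -0.0184]
wrist_force: [-0.5, -0.1, 0.0]
```

```bash
python3 -m jog '[[0,0,0.008,0,0,0,50],[0,0,0.008,0,0,0,50],[0,0,0.008,0,0,0,50]]'| egrep 'pos|wrist' ; python3 -m jog '[[0,0,0.008,0,0,0,50],[0,0,0.008,0,0,0,50],[0,0,0.008,0,0,0,50]]' | egrep 'pos|wrist'; python3 -m jog '[[0,0,0.008,0,0,0,50],[0,0,0.008,0,0,0,50],[0,0,0.008,0,0,0,50]]' | egrep 'pos|wrist'
```

```text
ee_pos: [0.5449, 0.3152, -0.0193]
wrist_force: [0.9, -0.2, 0.9]
ee_pos: [0.5449, 0.3151, -0.0203]
wrist_force: [-0.4, 0.1, 0.7]
ee_pos: [0.5449, 0.3152, -0.0212]
wrist_force: [0.4, -0.9, 0.3]
```

```bash
python3 - <<'E'
from h import *
s=r.state(); print(s["joint_efforts"].round(2),s["time"],s["opening"])
m=r.camera_model("side"); w=r.camera_model("wrist"); a=r.grab_frame("side")[:,:,::-1]; b=r.grab_frame("wrist")[:,:,::-1]
h=cv2.cvtColor(b,cv2.COLOR_BGR2HSV); x=wrect(w,cv2.inRange(h,(28,100,50),(42,255,255)),.012);print(x[:4])
c=cv2.resize(a[255:355,250:370],(480,400),interpolation=cv2.INTER_CUBIC); d=b[130:400,160:480]; d=cv2.resize(d,(320,400))
cv2.imwrite("pics/s3.png",np.hstack([c,d]))
E
```

```text
[ -0.   -49.03 -10.4   -0.    -0.     0.  ] 7.55 0.05005851189305267
(array([0.54517511, 0.31699756]), 91.97349548339844, 60.3757209777832, -28.575050354003906)
```

View pics/s3.png

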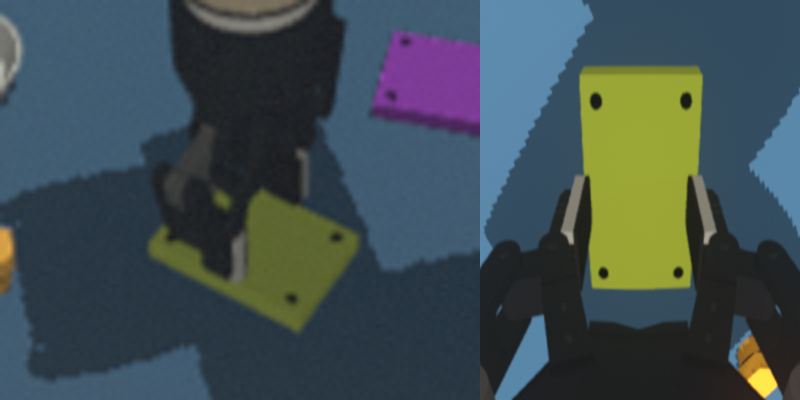

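Image-down is tool −x, so the pad's top silhouette at row 250 is its +x edge. Both views then put the tips about 41 mm behind the reported TCP, 20 mm above the bench now, which fits with no contact so far. I'll open to 66 mm and feel down to the bench.

```bash
python3 -m jog '[[0,0,0,0,0,0,67],[0,0,0,0,0,0,67],[0,0,0,0,0,0,67],[0,0,0.025,0,0,0,67],[0,0,0.05,0,0,0,67]]'| egrep 'pos|wrist' 
python3 -m jog '[[0,0,0.02,0,0,0,67],[0,0,0.02,0,0,0,67],[0,0,0.02,0,0,0,67]]'| egrep 'pos|wrist'; python3 -m jog '[[0,0,0.02,0,0,0,67],[0,0,0.02,0,0,0,67],[0,0,0.02,0,0,0,67]]' | egrep 'pos|wrist'; python3 plan.py .5453 .3165 -.035 61.4; python3 - <<'E'
from rig import r
print(r.state()["joint_efforts"].round(2))
E
```

```text
ee_pos: [0.5451, 0.3153, -0.0272]
wrist_force: [-0.0, 0.3, 0.7]
ee_pos: [0.5446, 0.3151, -0.03]
wrist_force: [0.0, -0.1, 0.4]
ee_pos: [0.5448, 0.3151, -0.0321]
wrist_force: [-0.9, -0.3, -0.1]
t=8.57 pos [ 0.5448  0.3151 -0.0321] yaw_y 61.31 F [-0.9 -0.3 -0.1] open 0.0669 grip 0.0
shift [0.0018 0.0119 0.024 ] turn [-0.0001 -0.     -0.0005]
[-1.000e-02 -4.919e+01 -1.001e+01 -0.000e+00 -0.000e+00  0.000e+00]
```

```bash
python3 -m jog '[[0.002,0.008,0.02,0,0,0,67],[0.002,0.008,0.02,0,0,0,67],[0.002,0.008,0.02,0,0,0,67]]'| egrep 'pos|wrist' 
python3 -m jog '[[0,0,0.017,0,0,0,67],[0,0,0.017,0,0,0,67],[0,0,0.017,0,0,0,67]]'| egrep 'pos|wrist'; python3 -m jog '[[0,0,0.01,0,0,0,67],[0,0,0.01,0,0,0,67],[0,0,0.01,0,0,0,67]]' | egrep 'pos|wrist'
python3 -m jog '[[0,0,0,0,0,0,54],[0,0,0,0,0,0,54],[0,0,0,0,0,0,54],[0,0,0,0,0,0,54],[0,0,0,0,0,0,54]]' 30 | egrep 'pos|force|open'
```

```text
ee_pos: [0.5451, 0.3161, -0.0345]
wrist_force: [0.2, 0.0, 0.2]
ee_pos: [0.545, 0.3161, -0.0366]
wrist_force: [-0.4, 0.4, 0.3]
ee_pos: [0.5451, 0.3161, -0.0377]
wrist_force: [0.1, -0.6, -0.3]
ee_pos: [0.5453, 0.3162, -0.0374]
wrist_force: [1.1, -0.1, 1.8]
opening: 0.0591
grasp_force: 33.3
```

```bash
python3 -m jog '[[0,0,0,0,0,0,66],[0,0,0,0,0,0,66],[0,0,0.01,0,0,0,66],[0,0,0.02,0,0,0,66],[0,0,0.02,0,0,0,66]]'| egrep 'pos|wrist' 
python3 -m jog '[[0,0,0,0,0,0,50],[0,0,0,0,0,0,50],[0,0,0,0,0,0,50],[0,0,0,0,0,0,50],[0,0,0,0,0,0,50]]' 50 | egrep 'pos|force|open'
python3 -m jog '[[0,0,-0.1,0,0,0,50],[0,0,-0.3,0,0,0,50],[0,0,-0.6,0,0,0,50],[0,0,-0.9,0,0,0,50],[0,0,-0.9,0,0,0,50]]' | egrep 'pos|force|open'
python3 - <<'E'
from h import *
w=r.camera_model("wrist"); b=r.grab_frame("wrist")[:,:,::-1].copy(); p=r.state(); z=p["ee_pos"][2]+.0395+.012
h=cv2.cvtColor(b,cv2.COLOR_BGR2HSV); x=wrect(w,cv2.inRange(h,(28,100,50),(42,255,255)),z);print(x[:4],p["ee_pos"])
E
```

```text
ee_pos: [0.5452, 0.3162, -0.0394]
wrist_force: [-1.7, -0.3, 5.4]
ee_pos: [0.5462, 0.3165, -0.0375]
wrist_force: [-2.2, -0.4, 14.2]
opening: 0.0587
grasp_force: 61.2
ee_pos: [0.5499, 0.3181, 0.075]
wrist_force: [1.4, 1.1, -0.3]
opening: 0.0583
grasp_force: 54.6
(array([0.54920203, 0.31850003]), 93.2597427368164, 60.36854553222656, -29.006298065185547) [0.54835248 0.31738829 0.07225674]
```

Gripped and lifted: 58 mm opening, 55 N, and the plate is still square to the tool. When held, the plate's underside is at TCP + 0.0375. Next I'll carry it towards the seat and look at the seat with the wrist camera from the side.

```bash
python3 plan.py .555 .15 .08 109.1; python3 -m jog '[[0,0,0,0,0,-0.039,50],[0,0,0,0,0,-0.078,50],[0,0,0,0,0,-0.117,50],[0,0,0,0,0,-0.156,50],[0,0,0,0,0,-0.19,50]]' >/dev/null;  python3 -m jog '[[0,0,0,0,0,-0.038,50],[0,0,0,0,0,-0.075,50],[0,0,0,0,0,-0.075,50]]' |egrep 'pos'; python3 plan.py .555 .15 .08 109.1
```

```text
t=11.03 pos [0.5484 0.3174 0.0723] yaw_y 61.32 F [-0.5  0.1 -1.5] open 0.0587 grip 54.6
shift [-0.7186 -1.1967 -0.0685] turn [ 0.0013  0.0027 -0.2655]
ee_pos: [0.5438, 0.3156, 0.0663]
t=11.70 pos [0.5438 0.3156 0.0663] yaw_y 109.12 F [ 1.1 -1.  -1.1] open 0.0580 grip 54.5
shift [ 0.3639 -1.3346 -0.1129] turn [-0.     -0.0011  0.0001]
```

```bash
python3 -m jog '[[0.09,-0.25,-0.03,0,0,0,50],[0.15,-0.45,-0.06,0,0,0,50],[0.18,-0.66,-0.1,0,0,0,50]]' >/dev/null;  python3 -m jog '[[0.09,-0.25,0,0,0,0,50],[0.15,-0.5,0,0,0,0,50],[0.18,-0.66,0,0,0,0,50],[0.18,-0.66,0,0,0,0,50],[0.18,-0.66,0,0,0,0,50]]' |egrep 'pos|open'; python3 - <<'E'
from h import *
w=r.camera_model("wrist"); p=r.state(); b=r.grab_frame("wrist")[:,:,::-1].copy(); cv2.imwrite("pics/w4.png",b); print(p["ee_pos"])
h=cv2.cvtColor(b,cv2.COLOR_BGR2HSV); x=wrect(w,cv2.inRange(h,(28,100,50),(42,255,255)),p["ee_pos"][2]+.0495);print("plate",x[:4])
s=cv2.inRange(h,(15,8,190),(45,90,255)); s=cv2.morphologyEx(s,cv2.MORPH_OPEN,np.ones((3,3)))
n,l,st,ce=cv2.connectedComponentsWithStats(s)
for i in range(1,n):
    if 500<st[i,4]<15000:
        x=wrect(w,((l==i)*255).astype(np.uint8),.016); print(st[i],x[:4])
E
```

```text
ee_pos: [0.5554, 0.1512, 0.0792]
opening: 0.0586
[0.55541985 0.15123131 0.0791954 ]
plate (array([0.55487085, 0.15116159]), 92.30201721191406, 60.072532653808594, 18.459110260009766)
[189   0  19  44 639] (array([0.44365399, 0.0127578 ]), 39.44711685180664, 15.611146926879883, 18.48593521118164)
[586   0  40 123 971] (array([0.30827545, 0.3926124 ]), 135.87632751464844, 34.95939636230469, 44.636993408203125)
[   0  360   54   40 1128] (array([ 1.34018335, -0.50149445]), 575.12353515625, 133.6125946044922, -44.390953063964844)
```

View pics/w4.png

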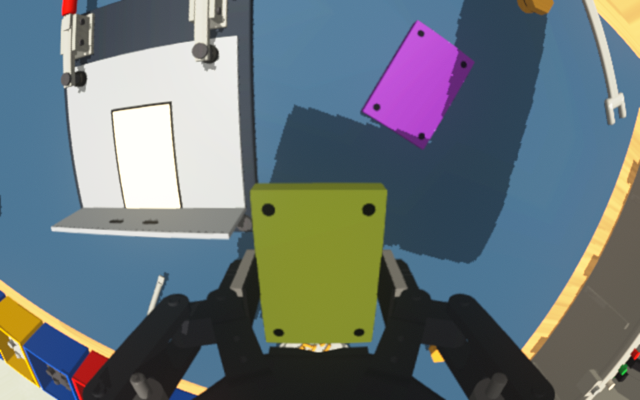

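The wrist view shows the held plate at (252..386, 184..342), the seat at (112..182, 102..210), and the flange below it in the picture, so tool −x points to the flange. I'll isolate the seat through its black outline.

```bash
python3 - <<'E'
from h import *
w=r.camera_model("wrist"); b=cv2.imread("pics/w4.png"); print(b[150,146],b[150,85],b[150,200],b[210,146],b[206,150])
for t in(2,6,10):
    mk=np.zeros((402,642),np.uint8); cv2.floodFill(b.copy(),mk,(146,150),0,(t,)*3,(t,)*3,4|(255<<8)|cv2.FLOODFILL_MASK_ONLY|cv2.FLOODFILL_FIXED_RANGE)
    mk=mk[1:-1,1:-1]; x=wrect(w,mk,.016); print(t,x[:4],x[4].min(0),x[4].max(0))
m=r.camera_model("top"); b=cv2.imread("pics/top0.png")
for t in(20,30):
    mk=np.zeros((402,642),np.uint8); cv2.floodFill(b.copy(),mk,(323,196),0,(t,)*3,(t,)*3,4|(255<<8)|cv2.FLOODFILL_MASK_ONLY|cv2.FLOODFILL_FIXED_RANGE)
    print("top",rect(m,mk[1:-1,1:-1],.016)[:4])
E
```

```text
[251 255 255] [229 231 231] [230 233 234] [137 145 146] [251 255 255]
2 (array([ 0.56756146, -0.00423446]), 88.27540588378906, 58.97554397583008, 19.094341278076172) [114 106] [178 206]
6 (array([ 0.56753088, -0.0043117 ]), 88.36567687988281, 59.327335357666016, 19.118438720703125) [114 105] [179 206]
10 (array([ 0.56795709, -0.00422906]), 89.41947174072266, 59.529136657714844, 19.205297470092773) [113 105] [179 207]
top (array([ 0.56786792, -0.0056073 ]), 88.88993835449219, 57.94001770019531, 19.090675354003906)
top (array([ 0.56786792, -0.0056073 ]), 88.88993835449219, 57.94001770019531, 19.090675354003906)
```

The wrist and top views agree on the seat: (0.568, −0.005), 89x59 mm, yaw 19.1°. The plate centre matches the TCP. I'll go above the seat, aiming 1.5 mm short of the flange.

```bash
python3 plan.py .5664 -.005 .079 109.6;python3 -m jog '[[0.03,-0.22,0,0,0,-0.002,50],[0.06,-0.45,0,0,0,-0.002,50],[0.1,-0.66,0,0,0,-0.002,50]]' >/dev/null; python3 plan.py .5664 -.005 .079 109.6
```

```text
t=12.42 pos [0.5554 0.1522 0.0793] yaw_y 108.84 F [ 0.6  0.5 -0.9] open 0.0586 grip 54.5
shift [ 0.3358 -1.2697  0.002 ] turn [ 0.0003 -0.0004 -0.0042]
t=12.67 pos [0.5705 0.0745 0.0796] yaw_y 109.48 F [ 0.   0.2 -1.7] open 0.0587 grip 54.5
shift [ 0.2529 -0.6132  0.0051] turn [ 0.0001  0.     -0.0007]
```

```bash
python3 -m jog '[[0.1,-0.25,0,0,0,0,50],[0.2,-0.5,0,0,0,0,50],[0.253,-0.613,0,0,0,-0.0005,50],[0.253,-0.613,0,0,0,-0.0005,50],[0.253,-0.613,0,0,0,-0.0005,50]]' >/dev/null; python3 plan.py .5664 -.005 -.0215 109.6
```

```text
t=13.08 pos [ 0.5659 -0.0053  0.0796] yaw_y 109.37 F [-0.9  0.2 -1.6] open 0.0583 grip 54.5
shift [-4.800e-03  5.000e-04  8.429e-01] turn [ 0.0003 -0.0001 -0.0013]
```

```bash
python3 -m jog '[[0,0,0.2,0,0,0,50],[0,0,0.45,0,0,0,50],[0,0,0.7,0,0,0,50],[0,0,0.7,0,0,0,50],[0,0,0.7,0,0,0,50]]' >/dev/null; python3 plan.py .5664 -.005 -.0215 109.6
python3 -m jog '[[0,0,0.05,0,0,0,50],[0,0,0.1,0,0,0,50],[0,0,0.1,0,0,0,50]]' >/dev/null; python3 plan.py .5664 -.005 -.0215 109.6
```

```text
t=13.50 pos [ 0.5659 -0.0036 -0.0049] yaw_y 109.57 F [ 0.5  0.2 -1.6] open 0.0588 grip 72.3
shift [ 0.     -0.0123  0.1386] turn [ 0.0004 -0.0003 -0.0002]
t=13.75 pos [ 0.5675 -0.004  -0.0088] yaw_y 109.55 F [-8.4  2.7 47.1] open 0.0586 grip 80.1
shift [ 0.0117 -0.0049  0.1057] turn [-0.0004  0.0011 -0.0003]
```

Contact came early: 47 N at a TCP height of −0.009. I'll read the moment, back off at once and find the cause.

```bash
python3 - <<'E'
from rig import r
s=r.state();print(s["wrist_force"],s["torque"]); print(s["tcp_rot"].T@s["wrist_force"],s["tcp_rot"].T@s["torque"])
E
python3 -m jog '[[0,0,-0.1,0,0,0,50],[0,0,-0.15,0,0,0,50],[0,0,-0.15,0,0,0,50]]' >/dev/null; python3 plan.py .5664 -.005 -.0215 109.6
python3 - <<'E'
from h import *
w=r.camera_model("wrist"); p=r.state(); b=r.grab_frame("wrist")[:,:,::-1].copy(); cv2.imwrite("pics/w5.png",b); a=r.grab_frame("side")[:,:,::-1]; cv2.imwrite("pics/s5.png",a); print(p["ee_pos"],p["wrist_force"],p["torque"])
h=cv2.cvtColor(b,cv2.COLOR_BGR2HSV); x=wrect(w,cv2.inRange(h,(28,100,50),(42,255,255)),p["ee_pos"][2]+.0495);print("plate",x[:4],x[4].min(0),x[4].max(0))
c=cv2.resize(a[150:270,250:400],(500,400),interpolation=cv2.INTER_CUBIC); d=cv2.resize(b[80:400,200:440],(300,400))
cv2.imwrite("pics/v5.png",np.hstack([c,d]))
E
```

```text
[-8.38552503  2.67814028 47.10952904] [ 0.43243936  1.73613202 -0.10328156]
[  6.83816393   5.26532514 -47.14141552] [-0.98801225  1.49153564  0.1047784 ]
t=14.00 pos [ 0.5673 -0.005   0.0035] yaw_y 109.54 F [ 0.3  0.4 -1. ] open 0.0585 grip 74.9
shift [0.0074 0.0029 0.208 ] turn [-0.0005  0.0009 -0.0003]
[ 0.56727346 -0.00501207  0.00346583] [ 0.27933106  0.42234667 -0.98218283] [0.02817582 0.02996391 0.0579083 ]
plate (array([ 0.57436487, -0.00225223]), 97.40240478515625, 71.43568420410156, 19.543737411499023) [253 196] [383 354]
```

View pics/v5.png

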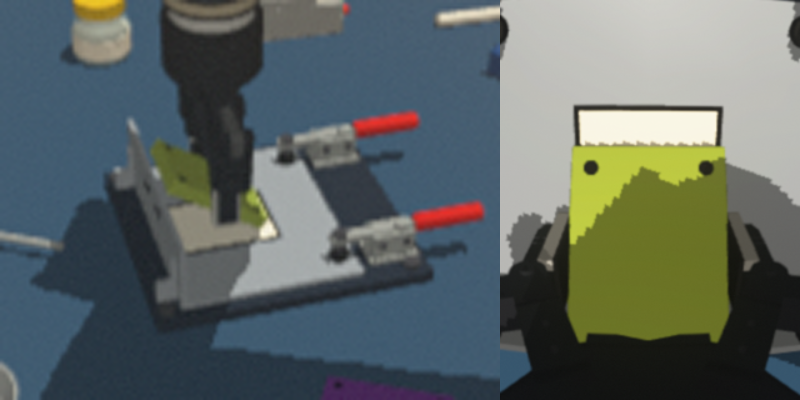

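The last view shows the plate pitched up at the flange end (side crop (155,150)) with its robot end low near (265,225). It caught the flange's top edge during the fast descent, when the arm lags a few millimetres. To mend it, I'll back off 24 mm from the flange, lower slowly at a light grip so the foot levels the plate, then regrip.

```bash
python3 -m jog '[[0,0,-0.08,0,0,0,50],[0,0,-0.15,0,0,0,50],[0.1,0,-0.15,0,0,0,50],[0.2,0,-0.15,0,0,0,50],[0.2,0,-0.15,0,0,0,50]]' >/dev/null
python3 -m jog '[[0,0,0,0,0,0,50],[0,0,0.03,0,0,0,50],[0,0,0.08,0,0,0,50],[0,0,0.13,0,0,0,50],[0,0,0.15,0,0,0,50]]' 25 >/dev/null; python3 plan.py .5437 -.0125 -.019 109.1
python3 -m jog '[[0,0,0.02,0,0,0,50],[0,0,0.04,0,0,0,50],[0,0,0.06,0,0,0,50]]' | egrep 'pos|force'
python3 -m jog '[[0,0,0.02,0,0,0,50],[0,0,0.03,0,0,0,50],[0,0,0.04,0,0,0,50]]' | egrep 'pos|force'
```

```text
t=14.93 pos [ 0.5433 -0.0137  0.0007] yaw_y 109.47 F [-0.3 -0.7 -1. ] open 0.0580 grip 74.9
shift [-0.007   0.0084  0.1644] turn [ 0.0002 -0.0004  0.0021]
ee_pos: [0.5435, -0.0139, -0.0056]
wrist_force: [-0.2, -0.2, -1.3]
grasp_force: 74.9
ee_pos: [0.5441, -0.0138, -0.0086]
wrist_force: [-1.2, 2.1, 18.7]
grasp_force: 76.6
```

```bash
python3 -m jog '[[0,0,0,0,0,0,58.5],[0,0,0,0,0,0,59],[0,0,0,0,0,0,59.5],[0,0,0,0,0,0,59.5]]' 25| egrep 'pos|force|open'
python3 -m jog '[[0,0,0.02,0,0,0,59.5],[0,0,0.04,0,0,0,59.5],[0,0,0.04,0,0,0,59.5]]' | egrep 'pos|force|open'
```

```text
ee_pos: [0.5441, -0.0138, -0.0087]
wrist_force: [0.1, 1.0, 7.8]
opening: 0.0596
grasp_force: 24.1
ee_pos: [0.5465, -0.0137, -0.0133]
wrist_force: [3.5, 3.4, 7.3]
opening: 0.0596
grasp_force: 24.0
```

Grip is 24 N and the plate pivots at 7 N. I'll keep lowering slowly.

```bash
python3 -m jog '[[0,0,0.02,0,0,0,59.5],[0,0,0.03,0,0,0,59.5],[0,0,0.03,0,0,0,59.5]]' | egrep 'pos|force|open'
python3 -m jog '[[0,0,0.01,0,0,0,59.5],[0,0,0.02,0,0,0,59.5],[0,0,0.02,0,0,0,59.5]]' | egrep 'pos|force|open'
python3 - <<'E'
from h import *
w=r.camera_model("wrist"); p=r.state(); b=r.grab_frame("wrist")[:,:,::-1].copy(); print(p["ee_pos"])
h=cv2.cvtColor(b,cv2.COLOR_BGR2HSV); x=wrect(w,cv2.inRange(h,(28,90,50),(42,255,255)),.028);print("plate",x[:4],x[4].min(0),x[4].max(0))
E
```

```text
ee_pos: [0.5475, -0.0141, -0.0167]
wrist_force: [2.6, 2.5, 6.7]
opening: 0.0599
grasp_force: 24.0
ee_pos: [0.5478, -0.0143, -0.019]
wrist_force: [4.0, 2.0, 6.3]
opening: 0.0594
grasp_force: 24.0
[ 0.54781309 -0.01430185 -0.01902094]
plate (array([ 0.55716864, -0.01095726]), 98.41039276123047, 71.66957092285156, 19.588651657104492) [252 199] [386 354]
```

```bash
python3 -m jog '[[0,0,0,0,0,0,66],[0,0,0,0,0,0,74],[0,0,0,0,0,0,74],[0,0,0,0,0,0,74],[0,0,0,0,0,0,74]]' | egrep 'pos|force|open'
python3 -m jog '[[0,0,-0.2,0,0,0,80],[0,0,-0.4,0,0,0,80],[0,0,-0.7,0,0,0,80],[0,0,-0.7,0,0,0,80]]' | egrep 'pos|force|open'
python3 - <<'E'
from h import *
w=r.camera_model("wrist"); p=r.state(); b=r.grab_frame("wrist")[:,:,::-1].copy(); print(p["ee_pos"]); cv2.imwrite("pics/w6.png",b)
h=cv2.cvtColor(b,cv2.COLOR_BGR2HSV); x=wrect(w,cv2.inRange(h,(28,90,50),(42,255,255)),.028);print("plate",x[:4],x[4].min(0),x[4].max(0))
m=r.camera_model("top"); b=r.grab_frame("top")[:,:,::-1].copy(); h=cv2.cvtColor(b,cv2.COLOR_BGR2HSV); x=rect(m,cv2.inRange(h,(28,90,50),(42,255,255)),.028);print("top",x[:4])
E
```

```text
ee_pos: [0.543, -0.0139, -0.0211]
wrist_force: [-0.1, 0.9, 0.3]
opening: 0.0739
grasp_force: 0.0
ee_pos: [0.5472, -0.0147, 0.0681]
wrist_force: [0.1, -0.4, 0.0]
opening: 0.0801
grasp_force: 0.0
[ 0.54720504 -0.01472066  0.06807291]
plate (array([ 0.55450317, -0.01093738]), 91.4496841430664, 60.64706802368164, 19.22049331665039) [278 161] [362 271]
top (array([ 0.46649127, -0.37589474]), 3.3815364837646484, 0.0, -89.89451599121094)
```

The plate now lies flat on the foot (91x61 mm, yaw 19.2°), about 14 mm short of the flange and −1.7 mm in y. I'll regrip low and slide it slowly up to the flange.

```bash
python3 plan.py .555 -.0107 -.0195 109.2; python3 -m jog '[[-0.05,0.01,0.1,0,0,0,80],[-0.074,0.014,0.3,0,0,0,72],[-0.074,0.014,0.5,0,0,0,69],[-0.074,0.014,0.6,0,0,0,69],[-0.074,0.014,0.6,0,0,0,69]]' >/dev/null;python3 plan.py .555 -.0107 -.0195 109.2
```

```text
t=17.42 pos [ 0.5444 -0.0142  0.0645] yaw_y 109.46 F [ 0.3  0.9 -0.2] open 0.0799 grip 0.0
shift [-9.080e-02 -5.000e-04  7.001e-01] turn [-0.0006  0.0009  0.0015]
t=17.83 pos [ 0.548  -0.0086 -0.0132] yaw_y 109.46 F [-0.1  0.3  0.5] open 0.0688 grip 0.0
shift [-0.0499 -0.0361  0.0516] turn [ 0.0015 -0.0024  0.0014]
```

```bash
python3 -m jog '[[0,0,0,0,0,0,69],[0,0,0,0,0,0,69],[0,0,0,0,0,0,69]]' >/dev/null;python3 plan.py .555 -.0107 -.0195 109.2
```

```text
t=18.08 pos [ 0.5519 -0.0095 -0.0082] yaw_y 109.46 F [-0.1 -0.  -0.1] open 0.0692 grip 0.0
shift [-0.0208 -0.0178  0.0944] turn [-0.0002  0.0004  0.0014]
```

```bash
python3 -m jog '[[-0.02,-0.018,0.04,0,0,0.0014,69],[-0.02,-0.018,0.092,0,0,0.0014,69],[-0.02,-0.018,0.092,0,0,0.0014,69],[-0.02,-0.018,0.092,0,0,0.0014,69]]' >/dev/null;python3 plan.py .555 -.0107 -.0195 109.2
python3 -m jog '[[0,0,0,0,0,0,58],[0,0,0,0,0,0,58],[0,0,0,0,0,0,58],[0,0,0,0,0,0,58],[0,0,0,0,0,0,58]]' 40 >/dev/null;python3 plan.py .5669 -.0048 -.0195 109.1
```

```text
t=18.42 pos [ 0.554  -0.0106 -0.02  ] yaw_y 109.20 F [-0.3 -0.8 -0.4] open 0.0691 grip 0.0
shift [-0.0073 -0.0031 -0.0045] turn [ 0.0001 -0.0001 -0.    ]
t=18.83 pos [ 0.5542 -0.0106 -0.0195] yaw_y 109.21 F [-0.9  0.1  5.5] open 0.0592 grip 43.6
shift [-0.1156  0.0112 -0.0002] turn [-0.      0.      0.0006]
```

```bash
python3 -m jog '[[-0.03,0.004,-0.004,0,0,0,58],[-0.06,0.008,-0.004,0,0,0,58],[-0.09,0.011,-0.004,0,0,0,58],[-0.09,0.011,-0.004,0,0,0,58],[-0.09,0.011,-0.004,0,0,0,58]]' >/dev/null;python3 plan.py .5669 -.0048 -.0195 109.1
python3 -m jog '[[-0.008,0,0,0,0,0,58],[-0.016,0,0,0,0,0,58],[-0.016,0,0,0,0,0,58]]' >/dev/null;python3 plan.py .5669 -.0048 -.0195 109.1
```

```text
t=19.25 pos [ 0.5651 -0.0057 -0.0195] yaw_y 109.21 F [ 0.2 -0.1  0.4] open 0.0588 grip 43.2
shift [-0.0169  0.0017  0.0003] turn [-0.0002  0.0005  0.0006]
t=19.50 pos [ 0.5657 -0.0052 -0.0195] yaw_y 109.21 F [-1.2 -0.2  1. ] open 0.0587 grip 43.2
shift [-0.0105 -0.0005  0.0001] turn [ 0.0001 -0.0001  0.0006]
```

```bash
for i in 1; do python3 -m jog '[[-0.006,0,0,0,0,0,58],[-0.006,0,0,0,0,0,58],[-0.006,0,0,0,0,0,58]]' | egrep 'pos|wrist'; python3 -m jog '[[-0.006,0,0,0,0,0,58],[-0.006,0,0,0,0,0,58],[-0.006,0,0,0,0,0,58]]' | egrep 'pos|wrist';python3 -m jog '[[-0.006,0,0,0,0,0,58],[-0.006,0,0,0,0,0,58],[-0.006,0,0,0,0,0,58]]' | egrep 'pos|wrist'; done
```

```text
ee_pos: [0.5664, -0.0049, -0.0195]
wrist_force: [-0.6, 0.4, -0.4]
ee_pos: [0.5666, -0.0048, -0.0195]
wrist_force: [-2.0, -1.5, 1.0]
ee_pos: [0.5665, -0.0048, -0.0195]
wrist_force: [-3.7, -3.0, 2.7]
```

The plate touched the flange (3–4 N) at the expected place. I'll release, rise and check.

```bash
python3 -m jog '[[0,0,0,0,0,0,64],[0,0,0,0,0,0,70],[0,0,0,0,0,0,72],[0,0,0,0,0,0,72],[0,0,0,0,0,0,72]]' | egrep 'pos|wrist|open'
python3 -m jog '[[0.01,0,-0.05,0,0,0,74],[0.02,0,-0.15,0,0,0,80],[0.05,0,-0.35,0,0,0,80],[0.1,0,-0.6,0,0,0,80],[0.2,0,-0.8,0,0,0,80]]' >/dev/null
python3 -m jog '[[0,0,0,0,0,0,85],[0,0,0,0,0,0,85],[0,0,0,0,0,0,85],[0,0,0,0,0,0,85]]' | egrep 'pos'
python3 - <<'E'
from h import *
w=r.camera_model("wrist"); p=r.state(); b=r.grab_frame("wrist")[:,:,::-1].copy(); print(p["ee_pos"]); cv2.imwrite("pics/w7.png",b)
h=cv2.cvtColor(b,cv2.COLOR_BGR2HSV); x=wrect(w,cv2.inRange(h,(28,90,50),(42,255,255)),.028);print("plate",x[:4],x[4].min(0),x[4].max(0))
E
```

```text
ee_pos: [0.5685, -0.0044, -0.0193]
wrist_force: [-0.0, 0.1, -1.1]
opening: 0.0721
ee_pos: [0.545, -0.0123, 0.0761]
[ 0.5449541  -0.01225751  0.07614051]
plate (array([ 0.56566266, -0.00522626]), 92.98246002197266, 60.53730392456055, 19.077667236328125) [278 176] [357 281]
```

The spacer sits at the flange: centre (0.5665, −0.005), yaw 19.1°. Next I'll go to the module.

```bash
python3 plan.py .511 -.34 .08 105; python3 -m jog '[[-0.05,-0.25,0,0,0,0,85],[-0.1,-0.55,0,0,0,0,85],[-0.2,-0.85,0,0,0,0,85]]' >/dev/null
python3 -m jog '[[-0.05,-0.25,0,0,0,0,85],[-0.1,-0.55,0,0,0,0,85],[-0.2,-0.85,0,0,0,0,85]]' >/dev/null
python3 -m jog '[[-0.05,-0.25,0,0,0,0,85],[-0.1,-0.55,0,0,0,0,85],[-0.2,-0.85,0,0,0,0,85],[-0.2,-0.85,0,0,0,0,85]]' >/dev/null;python3 -m jog '[[0,0,0,0,0,0,85],[0,0,0,0,0,0,85],[0,0,0,0,0,0,85]]' >/dev/null; python3 plan.py .511 -.34 .08 105
python3 - <<'E'
from h import *
w=r.camera_model("wrist"); p=r.state(); b=r.grab_frame("wrist")[:,:,::-1].copy(); cv2.imwrite("pics/w8.png",b)
m=w;T=p["tcp_rot"]
h=cv2.cvtColor(b,cv2.COLOR_BGR2HSV); s=cv2.inRange(h,(0,0,60),(179,70,255))
n,l,st,ce=cv2.connectedComponentsWithStats(cv2.morphologyEx(s,cv2.MORPH_OPEN,np.ones((3,3))))
for i in range(1,n):
    if 1000<st[i,4]<40000:
        x=wrect(w,((l==i)*255).astype(np.uint8),.046); print(st[i],x[:4])
for nm,lo,hi in(("red",(0,150,80),(6,255,255)),("green",(50,100,50),(85,255,255))):
    n,l,st,ce=cv2.connectedComponentsWithStats(cv2.inRange(h,lo,hi))
    for i in range(1,n):
        if st[i,4]>15: print(nm,st[i],wray(w,ce[i],.03))
E
```

```text
t=21.47 pos [ 0.5448 -0.0122  0.0758] yaw_y 109.21 F [ 0.3 -0.1  0.5] open 0.0849 grip 0.0
shift [ 1.165  -2.4867 -0.0356] turn [ 0.0003 -0.0004  0.0234]
t=22.55 pos [ 0.7126 -0.2759  0.0752] yaw_y 109.26 F [ 0.2  0.3 -0.1] open 0.0850 grip 0.0
shift [ 1.7627  0.0497 -0.0359] turn [ 0.0009 -0.0007  0.0237]
[  532     0   108   224 16227] (array([ 0.5389718 , -0.04237083]), 207.30148315429688, 198.90415954589844, -70.77555084228516)
[ 263  141   78   50 1189] (array([ 0.67901526, -0.29723236]), 53.83559036254883, 29.919828414916992, -81.33899688720703)
[ 249  187  118   80 4104] (array([ 0.72820233, -0.27337561]), 90.82463073730469, 47.97207260131836, -50.89594268798828)
[    0   227   102   173 14309] (array([ 1.22293433, -0.68133478]), 889.2344360351562, 198.2709503173828, -24.420669555664062)
[ 589  285   40   49 1134] (array([0.71711725, 0.14262665]), 104.59738159179688, 80.46009063720703, 58.72758483886719)
red [573   0  13   9  99] [[ 0.44463942 -0.11147736  0.03      ]]
red [460 360  18  22 247] [[ 0.85416041 -0.03396093  0.03      ]]
red [433 379  33  21 507] [[ 0.8908047 -0.0392395  0.03     ]]
```

I had the sign of the x shift wrong, which took the tool over the jar but well above it (tips at 0.113, no force). I'll move back.

```bash
python3 -m jog '[[0.25,0,-0.02,0,0,0,85],[0.55,0.02,-0.04,0,0,0,85],[0.85,0.02,-0.04,0,0,0.01,85]]' >/dev/null
python3 -m jog '[[0.25,0,0,0,0,0.005,85],[0.5,0.02,0,0,0,0.01,85],[0.75,0.03,0,0,0,0.013,85],[0.75,0.03,0,0,0,0.013,85]]' >/dev/null;python3 -m jog '[[0,0,0,0,0,0,85],[0,0,0,0,0,0,85],[0,0,0,0,0,0,85]]' >/dev/null; python3 plan.py .511 -.34 .08 105
python3 - <<'E'
from h import *
w=r.camera_model("wrist"); p=r.state(); b=r.grab_frame("wrist")[:,:,::-1].copy(); cv2.imwrite("pics/w9.png",b)
h=cv2.cvtColor(b,cv2.COLOR_BGR2HSV); s=cv2.inRange(h,(0,0,60),(179,70,255))
n,l,st,ce=cv2.connectedComponentsWithStats(cv2.morphologyEx(s,cv2.MORPH_OPEN,np.ones((3,3))))
for i in range(1,n):
    if 1000<st[i,4]<40000:
        x=wrect(w,((l==i)*255).astype(np.uint8),.046); print(st[i],x[:4])
for nm,lo,hi in(("red",(0,150,80),(6,255,255)),("green",(50,100,50),(85,255,255))):
    n,l,st,ce=cv2.connectedComponentsWithStats(cv2.inRange(h,lo,hi))
    for i in range(1,n):
        if st[i,4]>15: print(nm,st[i],wray(w,ce[i],.023))
E
```

```text
t=23.43 pos [ 0.5312 -0.332   0.0818] yaw_y 105.15 F [-0.7  0.2  0.8] open 0.0851 grip 0.0
shift [ 0.18   -0.0204  0.0151] turn [-0.0004  0.0003  0.0009]
[  240   112    88   127 10335] (array([ 0.51270056, -0.36246292]), 93.33879852294922, 61.52671813964844, 16.031482696533203)
[  506   173   130   183 12320] (array([ 0.52956891, -0.01086676]), 259.2543029785156, 243.901611328125, -70.91665267944336)
[ 285  323   53   30 1232] (array([ 0.65419489, -0.30582556]), 49.57780456542969, 38.92985916137695, -74.86582565307617)
[   0  358   95   42 2119] (array([ 1.09864514, -0.85057288]), 812.8745727539062, 107.64958953857422, -48.06053924560547)
red [303 105  12   5  60] [[ 0.46040861 -0.35841985  0.023     ]]
red [256 106  12   6  61] [[ 0.47036334 -0.3925081   0.023     ]]
red [554 130  19  61 732] [[ 0.42837254 -0.11064672  0.023     ]]
red [627 136  13  50 385] [[0.38405933 0.02545652 0.023     ]]
red [  0 216   8  24 133] [[ 0.67969958 -0.73362862  0.023     ]]
red [  0 337  28  39 606] [[ 1.02902316 -0.86556812  0.023     ]]
red [477 396   7   4  19] [[ 0.76571488 -0.02006906  0.023     ]]
green [278 104  14   7  88] [[ 0.46496467 -0.37556579  0.023     ]]
```

Module found: centre (0.5135, −0.362), yaw 16° (the caps' line gives 16.3°), caps on the robot side. I'll approach and descend in settled steps.

```bash
python3 plan.py .5135 -.362 .03 106.1; python3 -m jog '[[0.05,-0.1,0,0,0,0,85],[0.075,-0.28,0.1,0,0,-0.005,85],[0.075,-0.28,0.3,0,0,-0.005,85],[0.075,-0.28,0.43,0,0,-0.005,85],[0.075,-0.28,0.43,0,0,-0.005,85]]' >/dev/null;python3 -m jog '[[0,0,0,0,0,0,85],[0,0,0,0,0,0,85],[0,0,0,0,0,0,85]]' >/dev/null; python3 plan.py .5135 -.362 -.03 106.1
```

```text
t=23.48 pos [ 0.5312 -0.332   0.0817] yaw_y 105.16 F [0.3 0.5 0.4] open 0.0852 grip 0.0
shift [ 0.2084 -0.2023  0.4307] turn [-0.0003  0.0003 -0.0052]
t=24.15 pos [ 0.5309 -0.368   0.0311] yaw_y 106.00 F [ 0.5  1.1 -0.7] open 0.0851 grip 0.0
shift [0.1259 0.0892 0.5085] turn [-0.0007  0.0004 -0.0006]
```

```bash
python3 -m jog '[[0.126,0.089,0,0,0,0,85],[0.126,0.089,0,0,0,0,85],[0.126,0.089,0,0,0,0,85],[0.126,0.089,0,0,0,0,85]]' >/dev/null; python3 plan.py .5135 -.362 -.03 106.1
python3 - <<'E'
from h import *
w=r.camera_model("wrist"); p=r.state(); b=r.grab_frame("wrist")[:,:,::-1].copy(); cv2.imwrite("pics/w10.png",b)
h=cv2.cvtColor(b,cv2.COLOR_BGR2HSV); s=cv2.inRange(h,(0,0,60),(179,70,255))
n,l,st,ce=cv2.connectedComponentsWithStats(cv2.morphologyEx(s,cv2.MORPH_OPEN,np.ones((3,3))))
i=l[int(ce.shape[0]*0)+200,318]; 
for i in range(1,n):
    if 4000<st[i,4]<40000: x=wrect(w,((l==i)*255).astype(np.uint8),.046); print(st[i],x[:4])
for nm,lo,hi in(("red",(0,150,80),(6,255,255)),("green",(50,100,50),(85,255,255))):
    n,l,st,ce=cv2.connectedComponentsWithStats(cv2.inRange(h,lo,hi))
    for i in range(1,n):
        if st[i,4]>30 and 200<ce[i][0]<440: print(nm,st[i],wray(w,ce[i],.023))
E
```

```text
t=24.48 pos [ 0.5135 -0.3619  0.0308] yaw_y 105.97 F [0.7 0.5 0.3] open 0.0850 grip 0.0
shift [8.000e-04 3.000e-04 5.067e-01] turn [-0.0007  0.0004 -0.0007]
[  264   153   108   154 14997] (array([ 0.50973105, -0.36317242]), 98.96232604980469, 61.76150894165039, 15.95388412475586)
[ 534  220  106  180 9802] (array([ 0.56604395, -0.00440065]), 430.3765869140625, 149.173828125, 57.88475036621094)
red [280 147  16  10 132] [[ 0.47026114 -0.39296039  0.023     ]]
red [339 147  16  10 135] [[ 0.46046519 -0.35894788  0.023     ]]
green [310 146  16  11 149] [[ 0.46506544 -0.37597737  0.023     ]]
```

```bash
python3 -m jog '[[0,0,0.1,0,0,0,85],[0,0,0.2,0,0,0,85],[0,0,0.3,0,0,0,85],[0,0,0.3,0,0,0,85],[0,0,0.3,0,0,0,85]]' >/dev/null;python3 plan.py .514 -.362 -.03 106.1;  python3 -m jog '[[0,0,0.08,0,0,0,80],[0,0,0.16,0,0,0,76],[0,0,0.205,0,0,0,74],[0,0,0.205,0,0,0,72],[0,0,0.205,0,0,0,72]]' >/dev/null;python3 plan.py .514 -.362 -.03 106.1
```

```text
t=24.95 pos [ 0.5114 -0.3601 -0.0082] yaw_y 105.97 F [-0.8 -1.2  0.3] open 0.0851 grip 0.0
shift [-0.0165 -0.0215  0.1818] turn [ 0.001  -0.0006 -0.0007]
t=25.37 pos [ 0.5121 -0.3609 -0.0314] yaw_y 105.96 F [ 0.  -0.1  0.4] open 0.0719 grip 0.0
shift [-0.0127 -0.0135 -0.0117] turn [ 0.0003 -0.0002 -0.0008]
```

```bash
python3 -m jog '[[-0.012,-0.01,-0.008,0,0,0,68],[-0.012,-0.01,-0.008,0,0,0,50],[-0.012,-0.01,-0.008,0,0,0,50],[-0.012,-0.01,-0.008,0,0,0,50],[-0.012,-0.01,-0.008,0,0,0,50]]' 60 >/dev/null; python3 -m jog '[[0,0,0,0,0,0,50],[0,0,0,0,0,0,50]]' >/dev/null; python3 plan.py .514 -.362 .08 109.1
python3 -m jog '[[0,0,-0.05,0,0,0,50],[0,0,-0.1,0,0,0,50],[0,0,-0.2,0,0,0,50],[0,0,-0.2,0,0,0,50],[0,0,-0.2,0,0,0,50]]' >/dev/null;python3 plan.py .514 -.362 .08 109.1
```

```text
t=25.95 pos [ 0.5148 -0.3624 -0.029 ] yaw_y 105.96 F [0.8 0.2 5.6] open 0.0597 grip 67.7
shift [ 0.0048  0.004  -0.9084] turn [-0.0005  0.0003 -0.0174]
t=26.37 pos [ 0.5144 -0.3623 -0.0051] yaw_y 105.97 F [ 0.7 -0.2 -5.3] open 0.0596 grip 67.0
shift [ 0.0022  0.0024 -0.7093] turn [-0.0004  0.0002 -0.0174]
```

Lifted at 67 N grip; the weight shows about 5.5 N. The module's underside is at TCP + 0.029.

```bash
python3 -m jog '[[0,0,-0.2,0,0,-0.01,50],[0,0,-0.45,0,0,-0.017,50],[0,0,-0.71,0,0,-0.017,50],[0,0,-0.71,0,0,-0.017,50]]' >/dev/null;python3 -m jog '[[0,0,0,0,0,0,50],[0,0,0,0,0,0,50],[0,0,0,0,0,0,50]]' >/dev/null;python3 plan.py .5489 -.011 .08 109.1
```

```text
t=26.95 pos [ 0.5125 -0.3604  0.0771] yaw_y 109.02 F [-0.4 -0.  -5. ] open 0.0594 grip 68.0
shift [-1.2354  2.6536 -0.0146] turn [ 0.0014 -0.0007 -0.0004]
```

```bash
python3 -m jog '[[-0.1,0.22,0,0,0,0,50],[-0.2,0.44,0,0,0,0,50],[-0.3,0.66,0,0,0,0,50],[-0.41,0.88,0,0,0,0,50]]' >/dev/null
python3 -m jog '[[-0.1,0.22,0,0,0,0,50],[-0.2,0.44,0,0,0,0,50],[-0.3,0.66,0,0,0,0,50],[-0.41,0.88,0,0,0,0,50]]' >/dev/null
python3 plan.py .5489 -.011 .08 109.1
```

```text
t=27.62 pos [ 0.5367 -0.1282  0.0775] yaw_y 109.00 F [ 0.  -0.9 -4.5] open 0.0592 grip 67.8
shift [-0.4143  0.8907 -0.0198] turn [ 0.001  -0.001  -0.0006]
```

```bash
python3 -m jog '[[-0.1,0.22,0,0,0,0,50],[-0.2,0.44,0,0,0,0,50],[-0.3,0.66,0,0,0,0,50],[-0.41,0.88,0,0,0,-0.0005,50],[-0.41,0.88,0,0,0,-0.0005,50]]' >/dev/null
python3 -m jog '[[0,0,0,0,0,0,50],[0,0,0,0,0,0,50],[0,0,0,0,0,0,50]]' >/dev/null
python3 plan.py .5489 -.011 .02 109.1
python3 - <<'E'
from h import *
w=r.camera_model("wrist"); p=r.state(); b=r.grab_frame("wrist")[:,:,::-1].copy(); cv2.imwrite("pics/w11.png",b); zt=p["ee_pos"][2]+.029+.046
h=cv2.cvtColor(b,cv2.COLOR_BGR2HSV)
C=[]
for nm,lo,hi in(("red",(0,150,60),(6,255,255)),("green",(50,100,40),(85,255,255))):
    n,l,st,ce=cv2.connectedComponentsWithStats(cv2.inRange(h,lo,hi))
    for i in range(1,n):
        if st[i,4]>30 and 240<ce[i][0]<400: print(nm,st[i],(p["tcp_rot"].T@(wray(w,ce[i],zt-.023)[0]-p["ee_pos"])*1000).round(1))
E
```

```text
t=28.28 pos [ 0.55   -0.0151  0.0786] yaw_y 109.06 F [ 0.6 -0.4 -4.6] open 0.0586 grip 67.9
shift [-0.0032  0.0354  0.4884] turn [ 0.0001 -0.0004 -0.0002]
red [265 167  23  15 311] [ 51.3 -17.4 -51.9]
red [350 167  23  15 320] [ 51.3  17.9 -51.9]
green [307 167  24  15 316] [ 51.3   0.2 -51.9]
```

The caps sit symmetrically about the tool, so the module is square and centred in the grip. I'll lower it at 20 mm from the flange, correct y, then go forward.

```bash
python3 -m jog '[[0,0.035,0.15,0,0,0,50],[-0.003,0.035,0.3,0,0,0,50],[-0.003,0.035,0.45,0,0,0,50],[-0.003,0.035,0.59,0,0,0,50],[-0.003,0.035,0.59,0,0,0,50]]' >/dev/null
python3 -m jog '[[0,0,0,0,0,0,50],[0,0,0,0,0,0,50],[0,0,0,0,0,0,50],[0,0,0,0,0,0,50]]' >/dev/null
python3 plan.py .5640 -.0058 .003 109.1
```

```text
t=29.08 pos [ 0.5503 -0.0106  0.0097] yaw_y 109.10 F [-0.4 -0.1 -3.2] open 0.0596 grip 67.6
shift [-0.121   0.0008  0.0563] turn [-0.0004  0.0007 -0.    ]
```

```bash
python3 -m jog '[[-0.03,0,0.02,0,0,0,50],[-0.06,0,0.045,0,0,0,50],[-0.09,0,0.045,0,0,0,50],[-0.11,0,0.045,0,0,0,50],[-0.11,0,0.045,0,0,0,50]]' >/dev/null
python3 -m jog '[[0,0,0,0,0,0,50],[0,0,0,0,0,0,50],[0,0,0,0,0,0,50],[0,0,0,0,0,0,50]]' >/dev/null
python3 plan.py .5640 -.0058 -.001 109.1
python3 -m jog '[[0,0,0.01,0,0,0,50],[0,0,0.02,0,0,0,50],[0,0,0.02,0,0,0,50],[0,0,0.02,0,0,0,50]]' >/dev/null
python3 plan.py .5640 -.0058 -.001 109.1
```

```text
t=29.83 pos [ 0.5616 -0.0059  0.0032] yaw_y 109.12 F [-0.2 -0.6 -5.4] open 0.0590 grip 67.8
shift [-0.0193 -0.0061  0.0348] turn [ 0.     -0.0001  0.0001]
t=30.17 pos [ 0.5617 -0.0059  0.0006] yaw_y 109.11 F [ 1.1  0.2 -5.1] open 0.0593 grip 67.8
shift [-0.0187 -0.0058  0.0136] turn [ 0.0001 -0.0001  0.0001]
```

```bash
python3 -m jog '[[0,-0.006,0.005,0,0,0,50],[0,-0.006,0.005,0,0,0,50],[0,-0.006,0.005,0,0,0,50],[0,-0.006,0.005,0,0,0,50]]' | egrep 'pos|wrist'
python3 -m jog '[[0,0,0.005,0,0,0,50],[0,0,0.005,0,0,0,50],[0,0,0.005,0,0,0,50],[0,0,0.005,0,0,0,50]]' | egrep 'pos|wrist'
python3 -m jog '[[0,0,0.004,0,0,0,50],[0,0,0.004,0,0,0,50],[0,0,0.004,0,0,0,50],[0,0,0.004,0,0,0,50]]' | egrep 'pos|wrist'
```

```text
ee_pos: [0.5621, -0.0066, 0.0002]
wrist_force: [-0.3, -0.2, -5.5]
ee_pos: [0.562, -0.0066, -0.0004]
wrist_force: [0.7, -0.2, -5.8]
ee_pos: [0.562, -0.0066, -0.0009]
wrist_force: [0.8, 0.9, -4.9]
```

```bash
python3 -m jog '[[0,0,0.004,0,0,0,50],[0,0,0.004,0,0,0,50],[0,0,0.004,0,0,0,50]]' | egrep 'pos|wrist'
python3 -m jog '[[0,0,0.004,0,0,0,50],[0,0,0.004,0,0,0,50],[0,0,0.004,0,0,0,50]]' | egrep 'pos|wrist'
python3 -m jog '[[0,0,0.004,0,0,0,50],[0,0,0.004,0,0,0,50],[0,0,0.004,0,0,0,50]]' | egrep 'pos|wrist'
```

```text
ee_pos: [0.5621, -0.0066, -0.001]
wrist_force: [-0.5, 0.1, 0.1]
ee_pos: [0.562, -0.0065, -0.001]
wrist_force: [-3.0, 0.9, 5.8]
ee_pos: [0.5621, -0.0066, -0.001]
wrist_force: [-3.7, 1.3, 9.8]
```

The module touched down at TCP −0.001, so its underside is at 0.028 as expected. I'll ease off to a light rest, then go forward to feel the flange.

```bash
python3 -m jog '[[0,0,-0.01,0,0,0,50],[0,0,-0.01,0,0,0,50],[0,0,-0.01,0,0,0,50]]' | egrep 'pos|wrist'
python3 -m jog '[[-0.008,0,0,0,0,0,50],[-0.016,0,0,0,0,0,50],[-0.016,0,0,0,0,0,50],[-0.016,0,0,0,0,0,50]]' | egrep 'pos|wrist'
python3 -m jog '[[-0.008,0,0,0,0,0,50],[-0.008,0,0,0,0,0,50],[-0.008,0,0,0,0,0,50],[-0.008,0,0,0,0,0,50]]' | egrep 'pos|wrist'
python3 plan.py .5665 -.0048 -.001 109.1
```

```text
ee_pos: [0.5624, -0.0066, -0.001]
wrist_force: [0.1, 1.6, 2.5]
ee_pos: [0.5634, -0.006, -0.001]
wrist_force: [-4.5, -2.0, 5.5]
ee_pos: [0.5643, -0.0056, -0.001]
wrist_force: [-4.3, -0.2, 4.5]
t=32.83 pos [ 0.5643 -0.0056 -0.001 ] yaw_y 109.12 F [-4.3 -0.2  4.5] open 0.0593 grip 69.2
shift [-0.0194  0.0001 -0.0002] turn [ 0.0001 -0.0002  0.0001]
```

```bash
python3 -m jog '[[0,0,-0.006,0,0,0,50],[0,0,-0.006,0,0,0,50],[0,0,-0.006,0,0,0,50]]' | egrep 'pos|wrist'
python3 -m jog '[[-0.008,0,0,0,0,0,50],[-0.008,0,0,0,0,0,50],[-0.008,0,0,0,0,0,50],[-0.008,0,0,0,0,0,50]]' | egrep 'pos|wrist'
python3 -m jog '[[-0.006,0,0,0,0,0,50],[-0.006,0,0,0,0,0,50],[-0.006,0,0,0,0,0,50],[-0.006,0,0,0,0,0,50]]' | egrep 'pos|wrist'
```

```text
ee_pos: [0.5653, -0.0054, -0.001]
wrist_force: [-0.1, 0.4, -3.3]
ee_pos: [0.5657, -0.0052, -0.0007]
wrist_force: [0.5, 0.4, -4.5]
ee_pos: [0.5664, -0.0051, -0.0004]
wrist_force: [0.0, -0.2, -4.2]
```

```bash
python3 -m jog '[[-0.006,0,0.002,0,0,0,50],[-0.006,0,0.002,0,0,0,50],[-0.006,0,0.002,0,0,0,50],[-0.006,0,0.002,0,0,0,50]]' | egrep 'pos|wrist'
python3 -m jog '[[-0.005,0,0,0,0,0,50],[-0.005,0,0,0,0,0,50],[-0.005,0,0,0,0,0,50],[-0.005,0,0,0,0,0,50]]' | egrep 'pos|wrist'
python3 plan.py .5665 -.0048 -.001 109.1
```

```text
ee_pos: [0.5671, -0.0048, -0.0007]
wrist_force: [-0.8, -0.3, -5.2]
ee_pos: [0.5676, -0.0046, -0.0007]
wrist_force: [0.3, 0.1, -5.4]
t=34.42 pos [ 0.5676 -0.0046 -0.0007] yaw_y 109.12 F [ 0.3  0.1 -5.4] open 0.0592 grip 68.0
shift [0.009  0.0015 0.0028] turn [ 0.     -0.      0.0001]
```

```bash
python3 -m jog '[[-0.005,0,0,0,0,0,50],[-0.005,0,0,0,0,0,50],[-0.005,0,0,0,0,0,50],[-0.005,0,0,0,0,0,50]]' | egrep 'pos|wrist'
python3 -m jog '[[-0.004,0,0,0,0,0,50],[-0.004,0,0,0,0,0,50],[-0.004,0,0,0,0,0,50],[-0.004,0,0,0,0,0,50]]' | egrep 'pos|wrist'
```

```text
ee_pos: [0.5682, -0.0044, -0.0007]
wrist_force: [-0.6, 0.3, -5.9]
ee_pos: [0.5686, -0.0043, -0.0007]
wrist_force: [-0.1, 0.1, -4.7]
```

```bash
python3 -m jog '[[-0.004,0,0,0,0,0,50],[-0.004,0,0,0,0,0,50],[-0.004,0,0,0,0,0,50],[-0.004,0,0,0,0,0,50]]' | egrep 'pos|wrist'
python3 -m jog '[[-0.004,0,0,0,0,0,50],[-0.004,0,0,0,0,0,50],[-0.004,0,0,0,0,0,50],[-0.004,0,0,0,0,0,50]]' | egrep 'pos|wrist'
python3 -m jog '[[-0.004,0,0,0,0,0,50],[-0.004,0,0,0,0,0,50],[-0.004,0,0,0,0,0,50],[-0.004,0,0,0,0,0,50]]' | egrep 'pos|wrist'
```

```text
ee_pos: [0.5689, -0.0041, -0.0007]
wrist_force: [0.5, 1.0, -6.0]
ee_pos: [0.5688, -0.004, -0.0007]
wrist_force: [-2.7, -2.2, -3.8]
ee_pos: [0.5688, -0.004, -0.0008]
wrist_force: [-3.8, -2.4, -3.0]
```

The flange was met at TCP x = 0.5688. I'll lower to a light rest, then raise the push gradually.

```bash
python3 -m jog '[[0,0,0.003,0,0,0,50],[0,0,0.003,0,0,0,50],[0,0,0.003,0,0,0,50],[0,0,0.003,0,0,0,50]]' | egrep 'pos|wrist'
python3 -m jog '[[-0.005,0,0.001,0,0,0,50],[-0.005,0,0.001,0,0,0,50],[-0.005,0,0.001,0,0,0,50],[-0.005,0,0.001,0,0,0,50]]' | egrep 'pos|wrist'
python3 -m jog '[[-0.004,0,0,0,0,0,50],[-0.004,0,0,0,0,0,50],[-0.004,0,0,0,0,0,50],[-0.004,0,0,0,0,0,50]]' | egrep 'pos|wrist'
```

```text
ee_pos: [0.5688, -0.0039, -0.001]
wrist_force: [-4.7, -2.1, -1.1]
ee_pos: [0.5687, -0.0039, -0.0009]
wrist_force: [-7.0, -4.1, 0.6]
ee_pos: [0.5687, -0.004, -0.0009]
wrist_force: [-7.4, -4.2, 1.0]
```

```bash
python3 -m jog '[[-0.007,0,-0.001,0,0,0,50],[-0.007,0,-0.001,0,0,0,50],[-0.007,0,-0.001,0,0,0,50],[-0.007,0,-0.001,0,0,0,50]]' | egrep 'pos|wrist'
python3 -m jog '[[-0.007,0,-0.001,0,0,0,50],[-0.007,0,-0.001,0,0,0,50],[-0.007,0,-0.001,0,0,0,50],[-0.007,0,-0.001,0,0,0,50]]' | egrep 'pos|wrist'
python3 plan.py .5688 -.004 -.001 109.1
python3 - <<'E'
from h import *
w=r.camera_model("wrist"); b=r.grab_frame("wrist")[:,:,::-1].copy(); p=r.state()
print(p["torque"],p["tcp_rot"].round(4).tolist())
h=cv2.cvtColor(b,cv2.COLOR_BGR2HSV); k=cv2.inRange(h,(28,90,50),(42,255,255)); k[:, :200]=0;k[:,440:]=0; ys,xs=np.nonzero(k); print("green px",len(ys), (xs.min(),xs.max(),ys.min(),ys.max()) if len(ys) else "")
b2=r.grab_frame("top")[:,:,::-1].copy()
E
```

```text
ee_pos: [0.5686, -0.0039, -0.0008]
wrist_force: [-8.3, -5.6, 1.1]
ee_pos: [0.5685, -0.0039, -0.0008]
wrist_force: [-10.2, -8.0, 2.8]
t=37.75 pos [ 0.5685 -0.0039 -0.0008] yaw_y 109.13 F [-10.2  -8.    2.8] open 0.0596 grip 68.8
shift [-0.0021 -0.0012  0.0017] turn [ 0.0006 -0.0024  0.0002]
[-1.13262799  1.04765873 -0.30205703] [[-0.9447, -0.3277, -0.0078], [-0.3277, 0.9448, -0.0008], [0.0076, 0.0018, -1.0]]
green px 307 (np.int64(258), np.int64(377), np.int64(167), np.int64(182))
```

```bash
python3 -m jog '[[0,-0.004,-0.001,0,0,0,50],[0,-0.004,-0.001,0,0,0,50],[0,-0.004,-0.001,0,0,0,50],[0,-0.004,-0.001,0,0,0,50]]' | egrep 'pos|wrist'
python3 - <<'E'
from h import *
w=r.camera_model("wrist"); b=r.grab_frame("wrist")[:,:,::-1].copy(); p=r.state(); T=p["tcp_rot"]; cv2.imwrite("pics/w12.png",b)
h=cv2.cvtColor(b,cv2.COLOR_BGR2HSV); k=cv2.inRange(h,(28,90,50),(42,255,255))
for c in range(262,376,14):
    ys=np.nonzero(k[150:200,c])[0]+150
    if len(ys): print(c,ys.min(),ys.max(),[(T.T@(wray(w,[c,y],z)[0]-p["ee_pos"])*1000).round(1).tolist() for y,z in((ys.min()-.5,.016),(ys.min()-.5,.028))])
g=[(T.T@(wray(w,[x,y],.051)[0]-p["ee_pos"])*1000).round(1).tolist() for x,y in [(318,170)]]; print(g)
f=[r.state()["wrist_force"]]; 
E
```

```text
ee_pos: [0.5684, -0.004, -0.0008]
wrist_force: [-9.6, -6.8, 1.8]
262 170 173 [[44.9, -29.8, -16.5], [47.8, -27.5, -28.5]]
290 167 173 [[46.4, -14.7, -16.5], [49.1, -13.6, -28.5]]
304 167 173 [[46.3, -7.3, -16.5], [49.1, -6.7, -28.4]]
318 182 182 [[38.1, 0.1, -16.5], [41.5, 0.1, -28.5]]
332 168 173 [[45.8, 7.4, -16.4], [48.5, 6.9, -28.4]]
346 168 173 [[45.8, 14.8, -16.4], [48.5, 13.7, -28.4]]
374 168 173 [[45.9, 29.9, -16.4], [48.7, 27.6, -28.4]]
[[52.7, 0.1, -51.4]]
```

The spacer's near edge is at tool x ≈ 46 and its sides at ±29.8, so it is centred and flush with the module within about 1 mm. The push is 11.3 N with some friction below, so I'll nudge it slightly and hold.

```bash
python3 -m jog '[[-0.005,-0.002,-0.001,0,0,0,50],[-0.005,-0.002,-0.001,0,0,0,50],[-0.005,-0.002,-0.001,0,0,0,50],[-0.005,-0.002,-0.001,0,0,0,50],[-0.005,-0.002,-0.001,0,0,0,50]]' | egrep 'pos|wrist'
python3 -m jog '[[0,0,0,0,0,0,50],[0,0,0,0,0,0,50],[0,0,0,0,0,0,50],[0,0,0,0,0,0,50],[0,0,0,0,0,0,50]]' | egrep 'pos|wrist'
python3 -m jog '[[0,0,0,0,0,0,50],[0,0,0,0,0,0,50],[0,0,0,0,0,0,50],[0,0,0,0,0,0,50],[0,0,0,0,0,0,50]]' | egrep 'pos|wrist'
```

```text
ee_pos: [0.5684, -0.0039, -0.0007]
wrist_force: [-10.6, -5.7, 3.1]
ee_pos: [0.5684, -0.0039, -0.0007]
wrist_force: [-12.4, -5.7, 2.3]
ee_pos: [0.5684, -0.0039, -0.0008]
wrist_force: [-11.0, -6.0, 3.2]
```

The push is a steady 12.6 N. The commanded height has crept back to about where the module last hung free, though, so I'll lower slightly and take out the small tool pitch to be sure it rests on the spacer.

```bash
python3 -m jog '[[0,0,0.003,0,-0.001,0,50],[0,0,0.003,0,-0.001,0,50],[0,0,0.003,0,-0.001,0,50],[0,0,0.003,0,-0.001,0,50]]' | egrep 'pos|wrist|rot'
python3 -m jog '[[0,0,0,0,-0.001,0,50],[0,0,0,0,-0.001,0,50],[0,0,0,0,-0.001,0,50],[0,0,0,0,-0.001,0,50]]' | egrep 'pos|wrist|rot'
python3 plan.py .5688 -.004 -.001 109.1
```

```text
ee_pos: [0.5686, -0.0039, -0.0009]
tcp_rot: [[-0.945, -0.328, -0.006], [-0.328, 0.945, 0.001], [0.006, 0.003, -1.0]]
wrist_force: [-11.7, -6.2, 3.4]
ee_pos: [0.5688, -0.0038, -0.0009]
tcp_rot: [[-0.945, -0.328, -0.003], [-0.328, 0.945, 0.002], [0.002, 0.003, -1.0]]
wrist_force: [-11.1, -5.4, 2.6]
t=40.15 pos [ 0.5688 -0.0038 -0.0009] yaw_y 109.12 F [-11.1  -5.4   2.6] open 0.0593 grip 68.8
shift [ 0.0004 -0.0018  0.0006] turn [ 0.0009 -0.0007  0.0001]
```

```bash
python3 -m jog '[[0,0,0.002,0,0,0,50],[0,0,0.002,0,0,0,50],[0,0,0.002,0,0,0,50],[0,0,0.002,0,0,0,50]]' | egrep 'pos|wrist'
python3 -m jog '[[-0.001,0,0.001,0,0,0,50],[-0.001,0,0.001,0,0,0,50],[-0.001,0,0.001,0,0,0,50],[-0.001,0,0.001,0,0,0,50]]' | egrep 'pos|wrist'
```

```text
ee_pos: [0.5688, -0.0038, -0.0009]
wrist_force: [-10.7, -6.0, 4.4]
ee_pos: [0.5688, -0.0038, -0.0009]
wrist_force: [-11.8, -5.6, 5.5]
```

```bash
python3 -m jog '[[-0.006,0,-0.004,0,0,0,50],[-0.006,0,-0.004,0,0,0,50],[-0.006,0,-0.004,0,0,0,50],[-0.006,0,-0.004,0,0,0,50],[-0.006,0,-0.004,0,0,0,50]]' | egrep 'pos|wrist'
python3 -m jog '[[0,0,0,0,0,0,50],[0,0,0,0,0,0,50],[0,0,0,0,0,0,50],[0,0,0,0,0,0,50],[0,0,0,0,0,0,50]]' | egrep 'pos|wrist'
python3 plan.py .5688 -.004 -.001 109.1
```

```text
ee_pos: [0.5687, -0.0038, -0.0009]
wrist_force: [-12.7, -6.8, 3.2]
ee_pos: [0.5687, -0.0038, -0.0009]
wrist_force: [-12.0, -8.0, 3.3]
t=41.65 pos [ 0.5687 -0.0038 -0.0009] yaw_y 109.14 F [-12.   -8.    3.3] open 0.0593 grip 68.8
shift [-0.0003 -0.0021  0.0008] turn [ 0.001  -0.0012  0.0002]
```

The push is 14 N, including a few newtons of possible friction under the module, and the module rests firmly. I'll hold for over 3 s.

```bash
H='x'; python3 -m jog '[[0,0,0,0,0,0,50],[0,0,0,0,0,0,50],[0,0,0,0,0,0,50],[0,0,0,0,0,0,50],[0,0,0,0,0,0,50]]' | egrep wrist
python3 -m jog '[[0,0,0,0,0,0,50],[0,0,0,0,0,0,50],[0,0,0,0,0,0,50],[0,0,0,0,0,0,50],[0,0,0,0,0,0,50]]' | egrep wrist
python3 -m jog '[[0,0,0,0,0,0,50],[0,0,0,0,0,0,50],[0,0,0,0,0,0,50],[0,0,0,0,0,0,50],[0,0,0,0,0,0,50]]' | egrep wrist
python3 -m jog '[[0,0,0,0,0,0,50],[0,0,0,0,0,0,50],[0,0,0,0,0,0,50],[0,0,0,0,0,0,50],[0,0,0,0,0,0,50]]' | egrep wrist
python3 -m jog '[[0,0,0,0,0,0,50],[0,0,0,0,0,0,50],[0,0,0,0,0,0,50],[0,0,0,0,0,0,50],[0,0,0,0,0,0,50]]' | egrep wrist
python3 -m jog '[[0,0,0,0,0,0,50],[0,0,0,0,0,0,50],[0,0,0,0,0,0,50],[0,0,0,0,0,0,50],[0,0,0,0,0,0,50]]' | egrep wrist
python3 -m jog '[[0,0,0,0,0,0,50],[0,0,0,0,0,0,50],[0,0,0,0,0,0,50],[0,0,0,0,0,0,50],[0,0,0,0,0,0,50]]' | egrep wrist
python3 -m jog '[[0,0,0,0,0,0,50],[0,0,0,0,0,0,50],[0,0,0,0,0,0,50],[0,0,0,0,0,0,50],[0,0,0,0,0,0,50]]'
python3 - <<'E'
from h import *
m=r.camera_model("side"); a=r.grab_frame("side")[:,:,::-1]; o=cv2.imread("pics/side0.png"); d=cv2.absdiff(a,o).max(2)
# bystanders unchanged? dish, plugs, spanner, screwdriver, jar, filter/marker
for n,(x,y) in dict(dish=(236,272),plugA=(246,320),plugB=(428,301),driver=(218,216),jar=(280,157),filt=(405,166),marker=(397,154),spanner=(445,355)).items(): print(n,int(np.median(d[y-8:y+8,x-8:x+8])),end=" ")
E
```

```text
wrist_force: [-12.2, -6.7, 3.5]
wrist_force: [-11.7, -7.0, 3.0]
wrist_force: [-12.0, -6.8, 3.2]
wrist_force: [-12.8, -6.6, 4.3]
wrist_force: [-12.6, -7.1, 3.1]
wrist_force: [-12.9, -7.2, 2.8]
wrist_force: [-11.9, -5.7, 4.0]
time: 44.98
ee_pos: [0.5687, -0.0038, -0.0009]
tcp_rot: [[-0.945, -0.328, -0.005], [-0.328, 0.945, 0.002], [0.004, 0.003, -1.0]]
wrist_force: [-12.6, -7.2, 3.3]
opening: 0.0594
grasp_force: 68.8
dish 17 plugA 16 plugB 18 driver 15 jar 16 filt 12 marker 13 spanner 80
```

The push stayed steady for 3.3 s and the bystanders look unchanged; the difference at the spanner is likely the arm's old shadow. I'm handing in.

```bash
python3 - <<'E'
from rig import r
print(r.close_job())
E
```

```text
the job is handed in; nothing more can be done
None
```

I've handed the job in: the spacer is on the seat at the flange and the arm is still holding the module on it, pressed against the flange with about 14 N at the wrist for over 3 s. On the way the spacer caught the flange once (47 N at the wrist) and was reset; no verdict came back.

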